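# Draw a plain shank from its slanted stand and present it level over the slotted block

### The job

Draw the plain round brown shank out of the slanted two-pocket tool stand, turn it level, and hold it raised some 10 cm straight above the slotted block, the middle of the shank over the middle of the block and its length in line with the slot (either way round), ready to be laid in. Leave the twist drill in the stand and the block where it is. Finish while still holding the shank there, still and level: do not put it down or let go.

Things in the scene. Friction and masses are not known exactly. Their poses are not given: they have to be found in the camera images.
- shank_mid (a point): Middle, on its axis, of a plain round brownish steel shank (it has a flat tang, which is down in the pocket), 140 mm long, 23.5 mm thick, 0.27 to 0.47 kg, balanced here, standing loose in either pocket of the stand. x runs along it towards the end that sticks up, about 70 mm out of the pocket.
- shank_foot (a point): Point on the shank's axis at its lower end, down in the pocket, 70 mm from the middle; same axes as shank_mid.
- drill_mid (a point): Middle of the grey twist drill, 140 mm long and 27 mm thick, standing in the other pocket with its spiral fluted end up; x runs up along it. It is to stay there.
- tool_stand: Fixed grey stand; origin under the centre of its 110 x 156 x 8 mm foot plate. Two pockets 90 mm apart (y = -45, +45 mm) slant 30 degrees from vertical, leaning to the stand's +x (away from the robot at yaw 0); each is 32 mm wide, 32 mm front to back, 70 mm deep along its slant, walls 6 mm. Rims 75 to 97 mm above the bench.
- block_top (a point): Centre of the top of the slotted block, a loose grey steel block 60 x 36 x 30 mm high on the bench with one open slot 14 mm wide and 12 mm deep along its whole length. The point is in the middle of the slot at the height of the block's top (30 mm above the bench). Its x axis runs along the slot, z up.

How it is judged:
By the outcome, as a careful person would: the job done as asked, in the order asked, and still so for the second after the job is handed in, while the arm keeps its last pose, push and grip.
It also fails if it takes over 38 s, if anything falls off the work surface, if the arm or the gripper's body presses on something with over 40 N, if the wrist force passes 120 N, or if a joint passes its speed limit or range.

### The arm

A 6-joint arm with a two-finger parallel gripper is mounted at the origin on a cart in front of the work surface, level with it; the furniture and walls round the work are solid. World frame = base frame: x ahead of the robot, y to its left, z up, the work surface at z = 0. Lengths are in m, angles in rad, forces in N, time in s.
With the tool pointing down it reaches from about 0.35 to 0.775 m from the base axis. Payload 7.3 kg.
Tool frame: the origin (TCP) lies at the very end of the fingers, on their centre line; the grasp point (between the pads) lies 19 mm behind it (r.hold_point_z is the distance from the TCP to the grasp point, in m); z points along the fingers, y is the direction in which the jaws open and shut (so a half turn about z gives the same grasp; the last joint's range is limited). The gripper opens to 92 mm and grips with 3 to 60 N. Pads are 19 mm wide; open, the fingers measure 130 mm over their backs; the gripper's body (75 mm by 190 mm) begins 47 mm behind the grasp point.
Start: joints at [0.989, 0.342, 1.524, -0, 1.275, -0.146], TCP at [0.222, 0.476, 0.194] pointing down, gripper open.
Joint ranges: [-2.53, 2.53], [-0.77, 2.02], [0.04, 2.7], [-1, 4.14], [0.28, 2.66], [-3.11, 3.11]. Speed limits (rad/s): [2.57, 2.57, 3.14, 3.14, 3.14, 3.14].

### API

Orientations are given as a unit quaternion [x, y, z, w].
In Python, from workcell import r gives the robot as it stands. The module is installed in compiled form; this text tells all that it offers.
- The arm moves only by the shell command python3 -m creep 'ROWS' [FORCE]. ROWS is JSON, a list of rows, each an object of numbers: "jaw": the finger opening in mm, from 0 to 91.8; "dx", "dy", "dz": the shift along the tool's x, y, z in units of 25 mm (1.0 is 25 mm); "spin": the turn about the tool's z in rad. In form: [{"jaw": .., "dx": .., "dy": .., "dz": .., "spin": ..}, ...]. A call has 1 to 20 rows; each row shifts and turns the commanded pose from where the row before left it, along the tool's axes as they then stand; what a row does not reach is not made up. A row lasts 1/10 s, in which the tool goes at most 50 mm and 8.59 degrees, less where a joint would pass 70% of its speed; a pose out of reach is approached as far as the arm can. A call is refused whole if a number of a shift passes 1 or a number of a turn 0.15, either way. A call with a gripper value outside its range is refused whole. The fingers move at their own pace and stop on an object; FORCE is the grip in N (left out, the last holds). Time passes only in rows, so rows that do not move let the fingers close. It gives the time, the measured TCP pose, the force and the opening at its end, in the units of the state.
- r.observe(): the state, without advancing time (a new reading comes with each control period).
- r.camera(name): name is "side" or "top"; returns a dict with "img" (480x640x3 uint8, red, green, blue), "K" (3x3 intrinsics, pixels), "cam_to_world" (4x4, takes a point from camera to world coordinates). Camera axes: x right, y down, z forward; pixel columns grow to the right and rows downward; lengths in m; the calibration is good to about 2 mm. A picture is of the moment at which its call begins. There is no depth.
- r.job_done(): hands the job in, once; it reports no verdict.
The state is a dict: "clock": time; "joint_positions": joint angles; "dq": joint speeds; "joint_torque": joint torques, N m; "eef_pos": TCP position; "eef_rot": TCP orientation; "contact_force": force on the tool from outside, world axes, zero at the start; "moment": the same for the moment, N m; "width": opening from 0.0 (shut) to 1.0 (fully open).
Only numpy, scipy, OpenCV 4.12 (cv2) and the standard library are available. Lean on these libraries where they do the work, as an engineer would, in place of code of your own. Each camera call takes 0.05 s, during which the arm holds its last target. There are 200 camera calls.

## Working session

There is one attempt and no reset: what is moved stays moved. The work goes in short steps, Python scripts to look and compute and a shell command to move; the robot and the scene stay as the last step left them, time stands still between calls to the robot, and variables do not carry over. Pictures are saved under pics/ and viewed, about 8 in all and at most 12, crops included, and the job is handed in when it is done.

```bash
mkdir -p pics
cat > h.py <<'E'
from workcell import r
import numpy as np, cv2
from scipy.spatial.transform import Rotation as R
def ray(c,u,v):
    K=np.array(c["K"]);T=np.array(c["cam_to_world"]);d=T[:3,:3]@np.linalg.inv(K)@[u,v,1];return T[:3,3],d/np.linalg.norm(d)
def plane(c,u,v,z):
    o,d=ray(c,u,v);return o+d*(z-o[2])/d[2]
def tri(c1,p1,c2,p2):
    o1,d1=ray(c1,*p1);o2,d2=ray(c2,*p2)
    s=np.linalg.lstsq(np.c_[d1,-d2],o2-o1,rcond=None)[0]
    a,b=o1+s[0]*d1,o2+s[1]*d2;return (a+b)/2,np.linalg.norm(a-b)
def proj(c,p):
    T=np.linalg.inv(np.array(c["cam_to_world"]));q=np.array(c["K"])@(T[:3,:3]@p+T[:3,3]);return q[:2]/q[2]
def shot(n,f):
    c=r.camera(n);cv2.imwrite("pics/"+f,c["img"][:,:,::-1]);return c
E
python3 - <<'E'
from h import *
for n in("side","top"):
    c=shot(n,n+"0.png");print(n,c["K"],np.round(c["cam_to_world"],3))
print(r.observe(),r.hold_point_z)
E
```

```text
side [[565.54923026   0.         317.01148218]
 [  0.         565.54923026 243.21113737]
 [  0.           0.           1.        ]] [[ 0.941 -0.149  0.305  0.259]
 [-0.34  -0.43   0.837 -0.729]
 [ 0.006 -0.891 -0.455  0.536]
 [ 0.     0.     0.     1.   ]]
top [[551.26850501   0.         317.26012764]
 [  0.         551.26850501 229.39222928]
 [  0.           0.           1.        ]] [[ 0.003 -0.997  0.076  0.491]
 [-1.    -0.003  0.007  0.101]
 [-0.007 -0.076 -0.997  1.044]
 [ 0.     0.     0.     1.   ]]
{'clock': 0.1, 'joint_positions': array([ 9.89006606e-01,  3.42688009e-01,  1.52488245e+00, -1.62979023e-05,
        1.27539040e+00, -1.46014847e-01]), 'dq': array([-0.00097276, -0.00069765, -0.00259223,  0.00039211,  0.00113698,
       -0.00253637]), 'joint_torque': array([ 1.41261360e-03, -4.32003093e+01, -2.44696891e+01,  7.18679396e-02,
        5.25223883e-02, -7.74030696e-05]), 'eef_pos': array([0.22138607, 0.47561185, 0.19320996]), 'eef_rot': array([ 2.16165121e-01,  9.76356581e-01, -6.42080435e-04, -2.36205172e-04]), 'contact_force': array([ 0.00721678, -0.38732364,  0.20015009]), 'moment': array([-0.01345203,  0.07368516,  0.03385489]), 'width': 1.0004612835913684} 0.0188
```

View pics/side0.png

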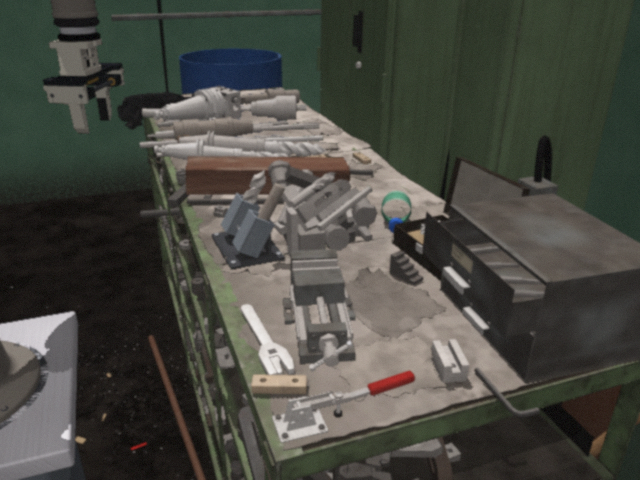

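View pics/top0.png

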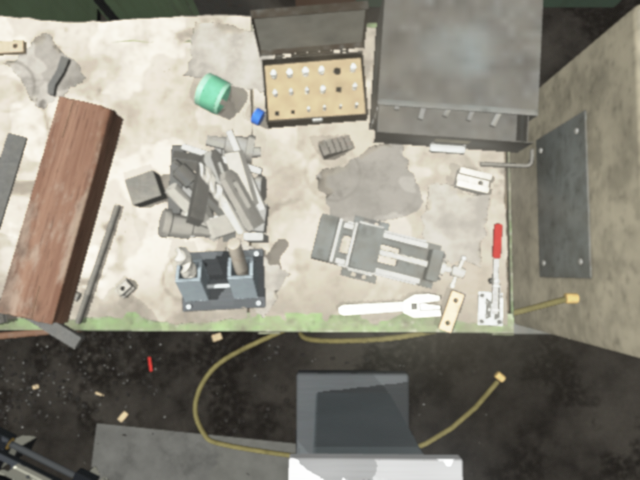

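Run:
```python
import cv2,numpy as np
s=cv2.imread("pics/side0.png");t=cv2.imread("pics/top0.png")
f=lambda a,x,y,w,h:cv2.resize(a[y:y+h,x:x+w],(400,300),interpolation=cv2.INTER_CUBIC)
# 80x60->5x ,120x90
a=f(s,200,150,160,120);b=f(s,410,320,80,60);c=f(t,160,220,120,90);d=f(t,440,155,64,48)
cv2.imwrite("pics/crop.png",np.vstack([np.hstack([a,b]),np.hstack([c,d])]))
```

```text
(no output)
```

View pics/crop.png

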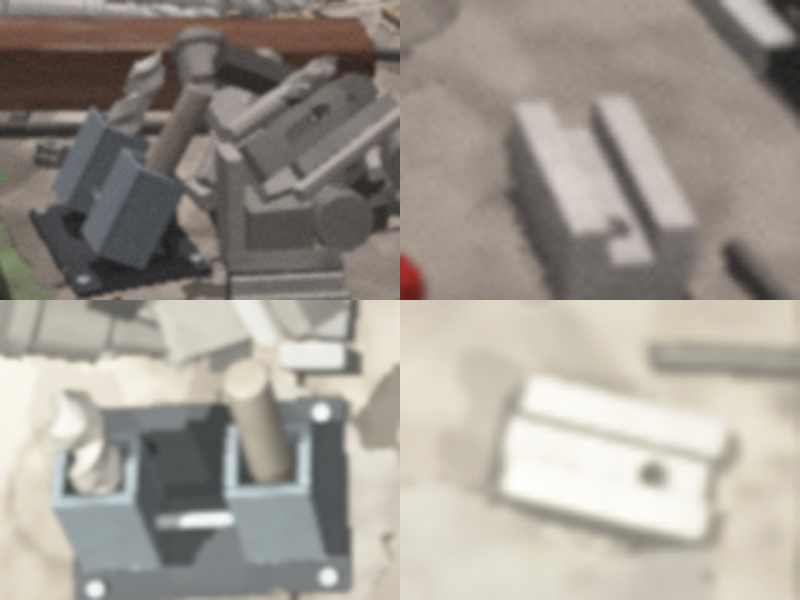

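Run:
```python
from h import *
s=r.camera("side");t=r.camera("top")
P=lambda *a:print(*[np.round(x,4) if not isinstance(x,str) else x for x in a])
tc=np.array([(530,375),(733,430),(705,540),(500,490)]);tp=np.c_[440+(tc[:,0]-400)*.16,155+(tc[:,1]-300)*.16]
sc=np.array([(515,105),(635,98),(693,222),(580,232)]);sp=np.c_[410+(sc[:,0]-400)*.2,320+sc[:,1]*.2]
T=np.array([plane(t,*p,.03) for p in tp]);S=np.array([plane(s,*p,.03) for p in sp])
P("T",T,T.mean(0));P("S",S,S.mean(0))
P("tri centre",*tri(t,tp.mean(0),s,sp.mean(0)))
P("edges",[np.linalg.norm(T[i]-T[(i+1)%4]) for i in range(4)],[np.linalg.norm(S[i]-S[(i+1)%4]) for i in range(4)])
P("slot yaw deg",np.degrees(np.arctan2(*(T[1]+T[2]-T[0]-T[3])[[1,0]])),np.degrees(np.arctan2(*(S[2]+S[3]-S[0]-S[1])[[1,0]])))
top,e=tri(t,(234,244),s,(278.8,188));P("shank top",top,e)
# axis as intersection of the two view planes
def pl(c,a,b):
    o,d1=ray(c,*a);_,d2=ray(c,*b);n=np.cross(d1,d2);return n/np.linalg.norm(n)
ax=np.cross(pl(t,(234,244),(239.5,272.5)),pl(s,(278.8,188),(264,216)));ax/=np.linalg.norm(ax);ax*=np.sign(ax[2])
P("axis",ax,"tilt",np.degrees(np.arccos(ax[2])),"yaw",np.degrees(np.arctan2(ax[1],ax[0])),"mid",top-.07*ax,"foot",top-.14*ax)
# foot plate bolts at z=.008
b=[plane(t,160+x*.3,220+(y-300)*.3,.008) for x,y in((320,411),(328,577),(95,589))];P("bolts",np.array(b))
d,e=tri(t,(160+70*.3,220+100*.3),s,(200+148*.4,150+60*.4));P("drill tip",d,e)
```

```text
T [[ 0.6854 -0.1587  0.03  ]
 [ 0.669  -0.2185  0.03  ]
 [ 0.6361 -0.2096  0.03  ]
 [ 0.6509 -0.1492  0.03  ]] [ 0.6603 -0.184   0.03  ]
S [[ 0.6528 -0.1518  0.03  ]
 [ 0.6881 -0.1606  0.03  ]
 [ 0.6722 -0.2152  0.03  ]
 [ 0.6403 -0.2084  0.03  ]] [ 0.6633 -0.184   0.03  ]
tri centre [ 0.6616 -0.1847  0.03  ] 0.0028
edges [0.0621 0.0341 0.0621 0.0358] [0.0364 0.0569 0.0327 0.0581]
slot yaw deg -104.5335 -104.3385
shank top [0.5357 0.2437 0.1387] 0.0003
axis [ 0.4891 -0.0273  0.8718] tilt 29.3334 yaw -3.1893 mid [0.5015 0.2456 0.0777] foot [0.4672 0.2475 0.0166]
bolts [[0.5246 0.2228 0.008 ]
 [0.4316 0.2172 0.008 ]
 [0.4245 0.3478 0.008 ]]
drill tip [0.523  0.3317 0.138 ] 0.0051
```

```bash
python3 -m creep '[{"jaw":50,"dx":0,"dy":0,"dz":0,"spin":-0.145},{"jaw":50,"dx":0,"dy":0,"dz":0,"spin":-0.145},{"jaw":50,"dx":0,"dy":0,"dz":0,"spin":-0.146},{"jaw":50,"dx":-0.9,"dy":-0.7,"dz":-0.1,"spin":0},{"jaw":50,"dx":-0.9,"dy":-0.7,"dz":0,"spin":0},{"jaw":50,"dx":-0.9,"dy":-0.7,"dz":0,"spin":0},{"jaw":50,"dx":-0.9,"dy":-0.7,"dz":0,"spin":0},{"jaw":50,"dx":-0.9,"dy":-0.7,"dz":0,"spin":0},{"jaw":50,"dx":-0.9,"dy":-0.7,"dz":0,"spin":0},{"jaw":50,"dx":-0.9,"dy":-0.7,"dz":0,"spin":0},{"jaw":50,"dx":-0.9,"dy":-0.7,"dz":0,"spin":0},{"jaw":50,"dx":-0.9,"dy":-0.7,"dz":0,"spin":0},{"jaw":50,"dx":-0.9,"dy":-0.7,"dz":0,"spin":0},{"jaw":50,"dx":-0.9,"dy":-0.7,"dz":0,"spin":0}]'
python3 - <<'E'
from h import *
o=r.observe();print(o["clock"],o["eef_pos"],R.from_quat(o["eef_rot"]).as_matrix().round(3),o["width"])
t=shot("top","t1.png");s=shot("side","s1.png")
a=s["img"][40:280,120:440];b=t["img"][100:340,120:440]
cv2.imwrite("pics/v1.png",np.hstack([cv2.resize(x,(400,300)) for x in(a,b)])[:,:,::-1])
for p in((370,150),(370,215),(280,180),(450,180),(320,215),(345,215),(450,145),(335,160),(270,235)):print(p,plane(t,*p,0).round(3))
E
```

```text
clock: 1.6
eef_pos: [0.4699, 0.2826, 0.1962]
eef_rot: [-0.0, 1.0, -0.0, -0.0]
contact_force: [0.7, 0.9, 0.4]
width: 0.544
1.6 [0.4698943  0.28264899 0.19616641] [[-1. -0. -0.]
 [-0.  1. -0.]
 [ 0. -0. -1.]] 0.5435222677270479
(370, 150) [0.724 0.007 0.   ]
(370, 215) [0.598 0.008 0.   ]
(280, 180) [0.665 0.179 0.   ]
(450, 180) [ 0.666 -0.145  0.   ]
(320, 215) [0.598 0.103 0.   ]
(345, 215) [0.598 0.055 0.   ]
(450, 145) [ 0.734 -0.146  0.   ]
(335, 160) [0.704 0.074 0.   ]
(270, 235) [0.56  0.198 0.   ]
```

View pics/v1.png

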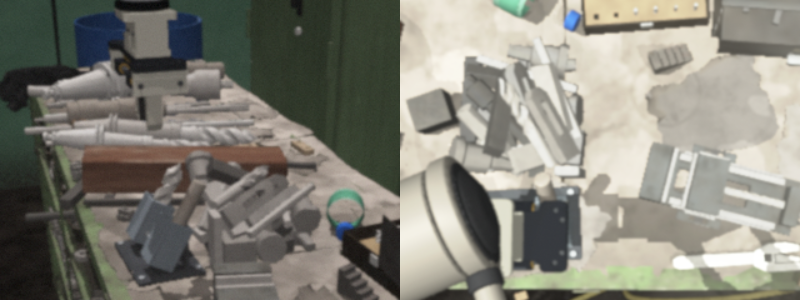

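```bash
python3 -m creep '[{"jaw":50,"dx":-0.67,"dy":-0.51,"dz":0,"spin":0},{"jaw":50,"dx":-0.67,"dy":-0.51,"dz":0,"spin":0},{"jaw":50,"dx":-0.68,"dy":-0.5,"dz":0,"spin":0},{"jaw":50,"dx":0,"dy":0,"dz":0.7,"spin":0},{"jaw":50,"dx":0,"dy":0,"dz":0.7,"spin":0},{"jaw":50,"dx":0,"dy":0,"dz":0.6,"spin":0}]'
python3 - <<'E'
from h import *
o=r.observe();print(o["clock"],o["eef_pos"])
s=shot("side","s2.png");t=shot("top","t2.png")
cv2.imwrite("pics/v2.png",np.hstack([cv2.resize(s["img"][100:280,190:430],(400,300)),cv2.resize(t["img"][170:320,140:340],(400,300))])[:,:,::-1])
E
```

```text
clock: 2.3
eef_pos: [0.5189, 0.2458, 0.1453]
eef_rot: [-0.0, 1.0, 0.0, -0.001]
contact_force: [0.7, -0.1, -0.5]
width: 0.549
2.3 [0.51888681 0.24582652 0.14530789]
```

View pics/v2.png

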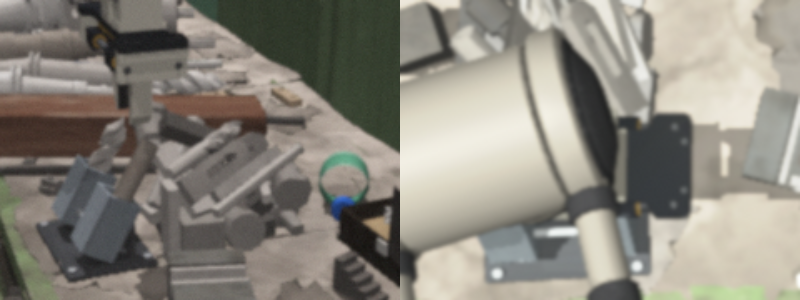

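```bash
python3 -m creep '[{"jaw":50,"dx":-0.06,"dy":-0.04,"dz":0.6,"spin":0},{"jaw":50,"dx":0,"dy":0,"dz":0.6,"spin":0},{"jaw":50,"dx":0,"dy":0,"dz":0.5,"spin":0},{"jaw":50,"dx":0,"dy":0,"dz":0.34,"spin":0}]' && python3 -m creep '[{"jaw":15,"dx":0,"dy":0,"dz":0,"spin":0},{"jaw":15,"dx":0,"dy":0,"dz":0,"spin":0},{"jaw":15,"dx":0,"dy":0,"dz":0,"spin":0},{"jaw":15,"dx":0,"dy":0,"dz":0,"spin":0},{"jaw":15,"dx":0,"dy":0,"dz":0,"spin":0}]' 40
```

```text
clock: 2.8
eef_pos: [0.5209, 0.2448, 0.0949]
eef_rot: [-0.0, 1.0, 0.0, -0.0]
contact_force: [-0.6, -0.0, 0.6]
width: 0.545
clock: 3.3
eef_pos: [0.5216, 0.2446, 0.0959]
eef_rot: [-0.0, 1.0, 0.0, 0.001]
contact_force: [1.1, 0.4, 0.3]
width: 0.217
```

```bash
python3 -m creep '[{"jaw":15,"dx":0,"dy":0,"dz":0,"spin":0},{"jaw":10,"dx":0,"dy":0,"dz":0,"spin":0}]' 40
python3 - <<'E'
from h import *
s=shot("side","s3.png");o=r.observe();print(o["width"],o["eef_pos"])
cv2.imwrite("pics/v3.png",cv2.resize(s["img"][130:250,200:360],(800,600),interpolation=cv2.INTER_CUBIC)[:,:,::-1])
E
```

```text
clock: 3.5
eef_pos: [0.5217, 0.2446, 0.0959]
eef_rot: [-0.0, 1.0, 0.0, 0.001]
contact_force: [-0.3, -0.2, 2.5]
width: 0.216
0.21392351682798938 [0.52165479 0.24464233 0.09588281]
```

View pics/v3.png

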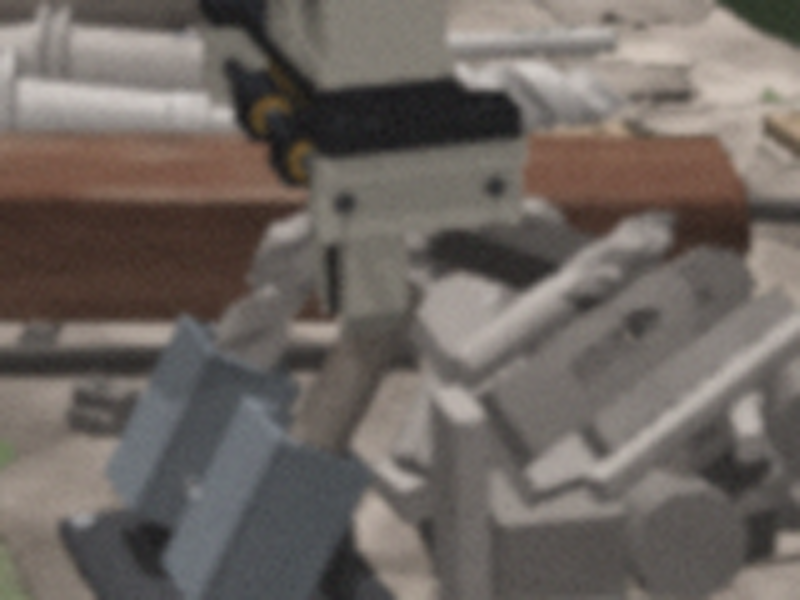

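```bash
python3 -m creep '[{"jaw":10,"dx":-0.2,"dy":0,"dz":-0.347,"spin":0},{"jaw":10,"dx":-0.2,"dy":0,"dz":-0.347,"spin":0},{"jaw":10,"dx":-0.2,"dy":0,"dz":-0.347,"spin":0}]' 50; python3 -m creep '[{"jaw":10,"dx":-0.2,"dy":0.01,"dz":-0.347,"spin":0},{"jaw":10,"dx":-0.2,"dy":0.01,"dz":-0.347,"spin":0},{"jaw":10,"dx":-0.2,"dy":0.01,"dz":-0.347,"spin":0},{"jaw":10,"dx":-0.2,"dy":0.01,"dz":-0.347,"spin":0},{"jaw":10,"dx":-0.2,"dy":0,"dz":-0.347,"spin":0},{"jaw":10,"dx":0,"dy":0,"dz":-0.7,"spin":0},{"jaw":10,"dx":0,"dy":0,"dz":-0.7,"spin":0}]' 50
python3 - <<'E'
from h import *
s=shot("side","s4.png");t=shot("top","t4.png");o=r.observe();print(o["width"],o["eef_pos"],o["contact_force"])
cv2.imwrite("pics/v4.png",np.hstack([cv2.resize(s["img"][80:290,190:470],(400,300)),cv2.resize(t["img"][140:350,120:400],(400,300))])[:,:,::-1])
E
```

```text
clock: 3.85
eef_pos: [0.5362, 0.2444, 0.1215]
eef_rot: [-0.0, 1.0, -0.0, -0.001]
contact_force: [-1.0, 0.1, -4.7]
width: 0.211
clock: 4.55
eef_pos: [0.5613, 0.2454, 0.2003]
eef_rot: [-0.0, 1.0, -0.0, -0.0]
contact_force: [-0.2, 1.0, -4.1]
width: 0.21
0.2086572960243308 [0.56286513 0.24595606 0.20273608] [ 0.38873861 -0.27351845 -3.71147694]
```

View pics/v4.png

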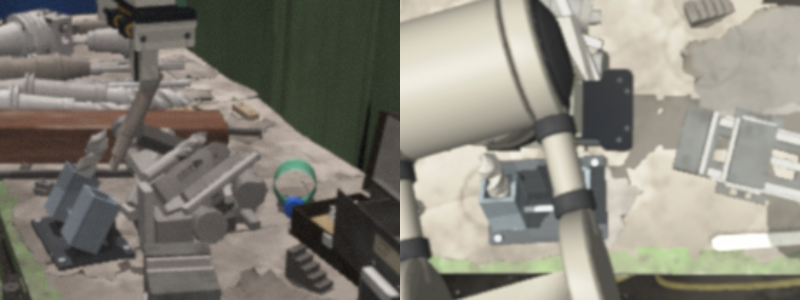

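```bash
python3 -m creep '[{"jaw":10,"dx":0,"dy":0,"dz":-0.8,"spin":0},{"jaw":10,"dx":0,"dy":0,"dz":-0.8,"spin":0},{"jaw":10,"dx":0,"dy":-0.4,"dz":-0.8,"spin":0},{"jaw":10,"dx":-0.26,"dy":-0.9,"dz":0,"spin":0},{"jaw":10,"dx":-0.26,"dy":-0.9,"dz":0,"spin":0},{"jaw":10,"dx":-0.26,"dy":-0.9,"dz":0,"spin":0},{"jaw":10,"dx":-0.26,"dy":-0.9,"dz":0,"spin":0},{"jaw":10,"dx":-0.26,"dy":-0.9,"dz":0,"spin":0},{"jaw":10,"dx":-0.26,"dy":-0.9,"dz":0,"spin":0},{"jaw":10,"dx":-0.26,"dy":-0.9,"dz":0,"spin":0},{"jaw":10,"dx":-0.26,"dy":-0.9,"dz":0,"spin":0},{"jaw":10,"dx":-0.26,"dy":-0.9,"dz":0,"spin":0},{"jaw":10,"dx":-0.26,"dy":-0.9,"dz":0,"spin":0},{"jaw":10,"dx":-0.26,"dy":-0.9,"dz":0,"spin":0},{"jaw":10,"dx":-0.26,"dy":-0.9,"dz":0,"spin":0},{"jaw":10,"dx":0,"dy":-0.1,"dz":0,"spin":0},{"jaw":10,"dx":0,"dy":0,"dz":0,"spin":0}]'
python3 - <<'E'
from h import *
s=shot("side","s5.png");t=shot("top","t5.png");o=r.observe();print(o["clock"],o["width"],o["eef_pos"],o["contact_force"])
cv2.imwrite("pics/v5.png",np.hstack([cv2.resize(s["img"][80:350,190:550],(400,300)),cv2.resize(t["img"][80:320,250:570],(400,300))])[:,:,::-1])
E
```

```text
clock: 6.35
eef_pos: [0.639, -0.0375, 0.2587]
eef_rot: [0.001, 1.0, 0.0, -0.001]
contact_force: [-0.6, 1.0, -4.8]
width: 0.213
6.45 0.2092880942548038 [ 0.63895206 -0.03619029  0.25924526] [ 0.2132561  -0.37969055 -4.60734538]
```

View pics/v5.png

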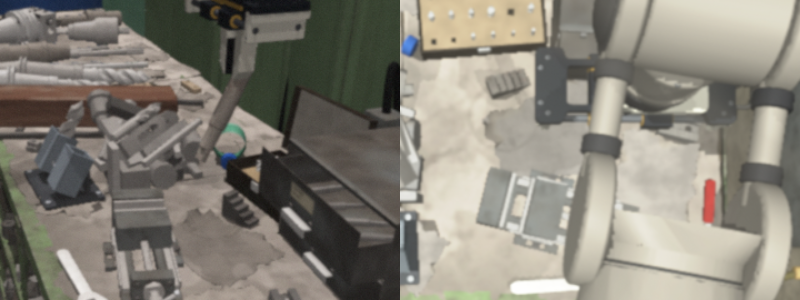

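Run:
```python
from h import *
s=r.camera("side");o=r.observe()
def py(u,v,y):
    q,d=ray(s,u,v);return q+d*(y-q[1])/d[1]
f=py(190+208*.9,80+155*.9,-.036);g=py(190+243*.9,80+75*.9,-.036);print("foot",f.round(3),"tip",g.round(3),o["eef_pos"])
for p in((300,292),(240,210),(283,262),(222,215),(175,240),(178,282),(245,225)):print(p,plane(s,190+p[0]*.9,80+p[1]*.9,0).round(3))
```

```text
foot [ 0.608 -0.036  0.183] tip [ 0.651 -0.036  0.29 ] [ 0.63899656 -0.03597402  0.25949278]
(300, 292) [ 0.713 -0.136  0.   ]
(240, 210) [0.743 0.099 0.   ]
(283, 262) [ 0.73  -0.063  0.   ]
(222, 215) [0.706 0.094 0.   ]
(175, 240) [0.6   0.047 0.   ]
(178, 282) [ 0.562 -0.057  0.   ]
(245, 225) [0.728 0.052 0.   ]
```

```bash
python3 -m creep '[{"jaw":10,"spin":0.149},{"jaw":10,"spin":0.149},{"jaw":10,"spin":0.149},{"jaw":10,"spin":0.149},{"jaw":10,"spin":0.149},{"jaw":10,"spin":0.149},{"jaw":10,"spin":0.149},{"jaw":10,"spin":0.149},{"jaw":10,"spin":0.149},{"jaw":10,"spin":0.149},{"jaw":10,"spin":0.149},{"jaw":10,"spin":0.149}]' && python3 -m creep '[{"jaw":10,"spin":0.149},{"jaw":10,"spin":0.149},{"jaw":10,"spin":0.149},{"jaw":10,"spin":0.149},{"jaw":10,"spin":0.149},{"jaw":10,"spin":0.149},{"jaw":10,"spin":0.149},{"jaw":10,"spin":0.149},{"jaw":10,"spin":0.149},{"jaw":10,"spin":0.149},{"jaw":10,"spin":0.149},{"jaw":10,"dx":0,"dy":0,"dz":0,"spin":0}]'
python3 - <<'E'
from h import *
o=r.observe();M=R.from_quat(o["eef_rot"]).as_matrix();print(o["clock"],o["eef_pos"],np.degrees(np.arctan2(M[1,0],M[0,0])),o["width"],o["joint_positions"])
d=np.array([.666,-.044,.15])-o["eef_pos"];print(M.T@d/.025)
s=shot("side","s6.png");cv2.imwrite("pics/v6.png",cv2.resize(s["img"][80:290,330:610],(800,600))[:,:,::-1])
E
```

```text
6.5 [ 0.63899656 -0.03597402  0.25949278] -179.93394470653112 0.20837939465308702 [-1.76168194e-01  5.30919626e-01  1.04631693e+00  4.90806263e-04
  1.56488022e+00 -1.74812031e+00]
[-1.08164709 -0.32480456  4.3790611 ]invalid input
```

View pics/v6.png

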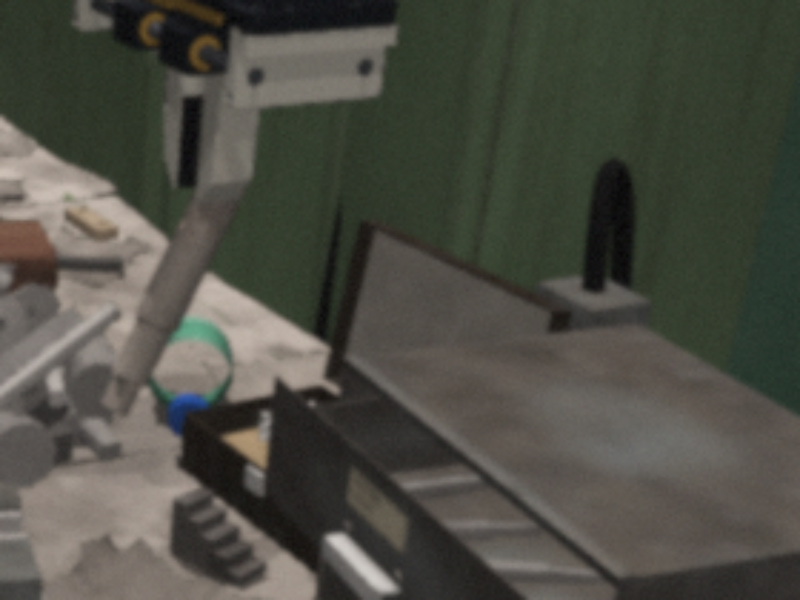

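```bash
python3 -m creep '[{"jaw":10,"dx":0,"dy":0,"dz":0,"spin":0.149},{"jaw":10,"dx":0,"dy":0,"dz":0,"spin":0.149},{"jaw":10,"dx":0,"dy":0,"dz":0,"spin":0.149},{"jaw":10,"dx":0,"dy":0,"dz":0,"spin":0.149},{"jaw":10,"dx":0,"dy":0,"dz":0,"spin":0.149},{"jaw":10,"dx":0,"dy":0,"dz":0,"spin":0.149},{"jaw":10,"dx":0,"dy":0,"dz":0,"spin":0.149},{"jaw":10,"dx":0,"dy":0,"dz":0,"spin":0.149},{"jaw":10,"dx":0,"dy":0,"dz":0,"spin":0.149},{"jaw":10,"dx":0,"dy":0,"dz":0,"spin":0.149},{"jaw":10,"dx":0,"dy":0,"dz":0,"spin":0.149},{"jaw":10,"dx":0,"dy":0,"dz":0,"spin":0.149}]' && python3 -m creep '[{"jaw":10,"dx":0,"dy":0,"dz":0,"spin":0.149},{"jaw":10,"dx":0,"dy":0,"dz":0,"spin":0.149},{"jaw":10,"dx":0,"dy":0,"dz":0,"spin":0.149},{"jaw":10,"dx":0,"dy":0,"dz":0,"spin":0.149},{"jaw":10,"dx":0,"dy":0,"dz":0,"spin":0.149},{"jaw":10,"dx":0,"dy":0,"dz":0,"spin":0.149},{"jaw":10,"dx":0,"dy":0,"dz":0,"spin":0.149},{"jaw":10,"dx":0,"dy":0,"dz":0,"spin":0.149},{"jaw":10,"dx":0,"dy":0,"dz":0,"spin":0.149},{"jaw":10,"dx":0,"dy":0,"dz":0,"spin":0.149},{"jaw":10,"dx":0,"dy":0,"dz":0,"spin":0.149},{"jaw":10,"dx":0,"dy":0,"dz":0,"spin":0}]'
python3 - <<'E'
from h import *
o=r.observe();M=R.from_quat(o["eef_rot"]).as_matrix();print(o["clock"],o["eef_pos"],np.degrees(np.arctan2(M[1,0],M[0,0])),o["width"],o["joint_positions"])
d=np.array([.666,-.044,.15])-o["eef_pos"];print(M.T@d/.025)
E
```

```text
clock: 7.75
eef_pos: [0.6391, -0.0359, 0.2599]
eef_rot: [0.781, 0.624, 0.0, -0.0]
contact_force: [0.2, -0.3, -3.5]
width: 0.214
clock: 8.95
eef_pos: [0.639, -0.0361, 0.2598]
eef_rot: [0.99, -0.142, -0.0, -0.0]
contact_force: [0.1, 0.2, -4.2]
width: 0.212
8.95 [ 0.63902716 -0.03608079  0.25981188] -16.35021615826458 0.21166682336741263 [-1.76131185e-01  5.30625066e-01  1.04596900e+00  1.39577965e-04
  1.56509850e+00  1.68002945e+00]
[1.12495710e+00 7.96769193e-04 4.39234620e+00]
```

```bash
python3 -m creep '[{"jaw":10,"dx":0.3,"dy":0,"dz":0.8,"spin":0},{"jaw":10,"dx":0.3,"dy":0,"dz":0.8,"spin":0},{"jaw":10,"dx":0.3,"dy":0,"dz":0.8,"spin":0},{"jaw":10,"dx":0.2,"dy":0,"dz":0.8,"spin":0},{"jaw":10,"dx":0,"dy":0,"dz":0.8,"spin":0},{"jaw":10,"dx":0,"dy":0,"dz":0.8,"spin":0},{"jaw":10,"dx":0,"dy":0,"dz":0.8,"spin":0},{"jaw":10,"dx":0,"dy":0,"dz":0.6,"spin":0},{"jaw":10,"dx":0,"dy":0,"dz":0,"spin":0}]' && python3 -m creep '[{"jaw":10,"dx":0,"dy":0,"dz":0.15,"spin":0},{"jaw":10,"dx":0,"dy":0,"dz":0.15,"spin":0},{"jaw":10,"dx":0,"dy":0,"dz":0.0,"spin":0}]' 20
```

```text
clock: 9.85
eef_pos: [0.6639, -0.0438, 0.102]
eef_rot: [0.99, -0.14, -0.003, -0.0]
contact_force: [-0.6, 0.7, -5.3]
width: 0.211
clock: 10.15
eef_pos: [0.6657, -0.0446, 0.0975]
eef_rot: [0.99, -0.142, 0.0, -0.0]
contact_force: [-0.4, 0.1, -5.1]
width: 0.225
```

```bash
python3 -m creep '[{"jaw":10,"dx":0,"dy":0,"dz":0.2,"spin":0},{"jaw":10,"dx":0,"dy":0,"dz":0.2,"spin":0},{"jaw":10,"dx":0,"dy":0,"dz":0.0,"spin":0}]' 15; python3 -m creep '[{"jaw":10,"dx":0,"dy":0,"dz":0.2,"spin":0},{"jaw":10,"dx":0,"dy":0,"dz":0.2,"spin":0},{"jaw":10,"dx":0,"dy":0,"dz":0.0,"spin":0}]' 15
```

```text
clock: 10.45
eef_pos: [0.665, -0.0446, 0.0862]
eef_rot: [0.99, -0.142, -0.001, -0.0]
contact_force: [-0.4, 0.1, -4.0]
width: 0.229
clock: 10.75
eef_pos: [0.6674, -0.0446, 0.0816]
eef_rot: [0.99, -0.142, 0.003, -0.0]
contact_force: [-4.7, 1.7, 14.9]
width: 0.225
```

```bash
python3 -m creep '[{"jaw":10,"dx":-0.28,"dy":0,"dz":0.1,"spin":0},{"jaw":10,"dx":-0.28,"dy":0,"dz":0.2,"spin":0},{"jaw":10,"dx":0,"dy":0,"dz":0,"spin":0}]' 12; python3 -m creep '[{"jaw":10,"dx":-0.26,"dy":0,"dz":0.24,"spin":0},{"jaw":10,"dx":-0.26,"dy":0,"dz":0.26,"spin":0},{"jaw":10,"dx":0,"dy":0,"dz":0,"spin":0}]' 12
python3 - <<'E'
from h import *
s=shot("side","s7.png");t=shot("top","t7.png");cv2.imwrite("pics/v7.png",np.hstack([cv2.resize(s["img"][140:350,330:610],(400,300)),cv2.resize(t["img"][110:290,270:510],(400,300))])[:,:,::-1])
E
```

```text
clock: 11.05
eef_pos: [0.6517, -0.04, 0.0729]
eef_rot: [0.99, -0.142, 0.001, -0.0]
contact_force: [-7.2, 2.5, 15.6]
width: 0.215
clock: 11.35
eef_pos: [0.6395, -0.0368, 0.0579]
eef_rot: [0.99, -0.142, 0.0, -0.0]
contact_force: [-0.4, -0.1, -0.4]
width: 0.116
```

View pics/v7.png

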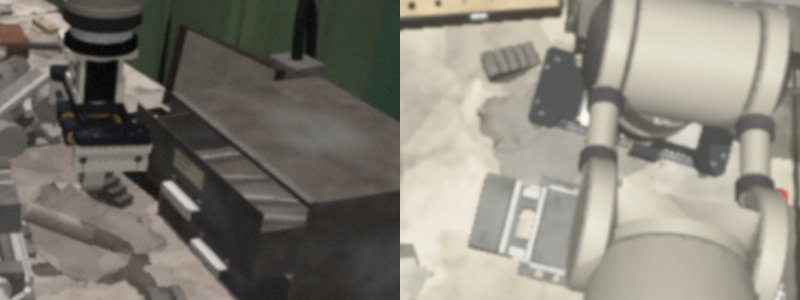

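```bash
python3 -m creep '[{"jaw":10,"dx":0,"dy":0,"dz":-0.7,"spin":0},{"jaw":40,"dx":0,"dy":0,"dz":-0.7,"spin":0},{"jaw":50,"dx":0,"dy":0,"dz":-0.7,"spin":0},{"jaw":50,"dx":0,"dy":0,"dz":-0.7,"spin":0},{"jaw":50,"dx":0,"dy":0,"dz":-0.5,"spin":0}]'
python3 - <<'E'
from h import *
s=shot("side","s8.png");cv2.imwrite("pics/v8.png",cv2.resize(s["img"][240:345,310:450],(800,600),interpolation=cv2.INTER_CUBIC)[:,:,::-1])
E
```

```text
clock: 11.95
eef_pos: [0.6409, -0.0374, 0.1415]
eef_rot: [0.99, -0.142, 0.001, 0.0]
contact_force: [-0.3, -0.2, 0.1]
width: 0.41
```

View pics/v8.png

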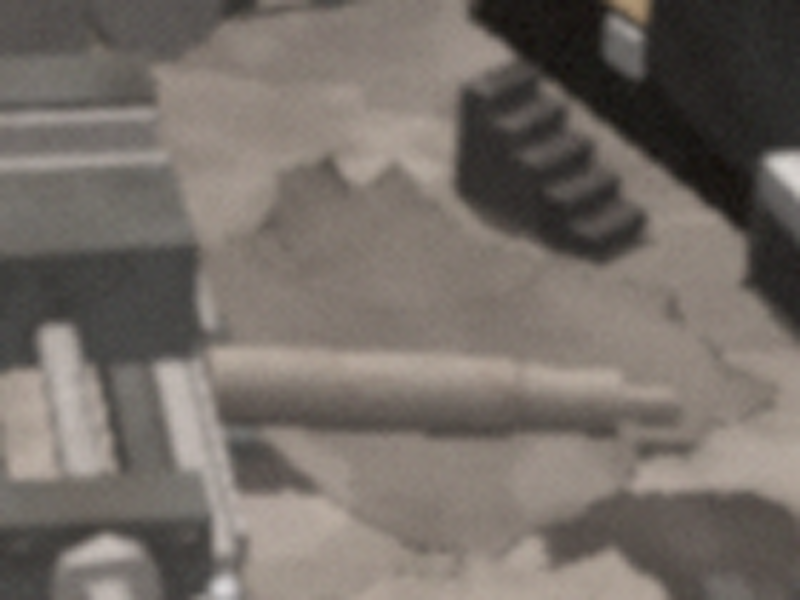

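Run:
```python
from h import *
a=cv2.imread("pics/s8.png")
c=shot("side","s9.png");b=cv2.imread("pics/s9.png")
d=np.abs(a.astype(int)-b).sum(2)[285:330,340:450];print("diff",d.max(),d.mean())
tc=r.camera("top");cv2.imwrite("pics/t9.png",tc["img"][:,:,::-1])
L=[(208,384),(300,387),(515,395),(515,398),(682,404)]
P=[plane(c,310+x*.175,240+y*.175,.0118) for x,y in L]
for p in P:print(p.round(4))
print("len",np.linalg.norm(P[0]-P[-1]),"yaw",np.degrees(np.arctan2(*(P[-1]-P[0])[[1,0]])))
u=(P[-1]-P[0])/np.linalg.norm(P[-1]-P[0])
print("mid from tang",P[-1]-.07*u,"from left",P[0]+.07*u)
o=r.observe();print(o["clock"],o["eef_pos"],o["width"])
for q in P:print("top px",proj(tc,q))
```

```text
diff 88 7.247070707070707
[ 0.5778 -0.0014  0.0118]
[ 0.6025 -0.0118  0.0118]
[ 0.6599 -0.0363  0.0118]
[ 0.6592 -0.0377  0.0118]
[ 0.7035 -0.0565  0.0118]
len 0.13721557589046302 yaw -23.659987734595518
mid from tang [ 0.63935204 -0.0284082   0.0118    ] from left [ 0.64190242 -0.02952561  0.0118    ]
12.1 [ 0.64047616 -0.03730316  0.14047387] 0.5262285887070061
top px [375.39430559 225.28011141]
top px [380.83303731 212.18702094]
top px [393.66716891 182.00810003]
top px [394.41145536 182.3889818 ]
top px [404.1841402  159.24618502]
```

```bash
python3 -m creep '[{"jaw":55,"dx":0,"dy":0,"dz":0,"spin":0.128},{"jaw":55,"dx":-0.13,"dy":-0.3,"dz":0,"spin":0},{"jaw":55,"dx":0,"dy":0,"dz":0.8,"spin":0},{"jaw":55,"dx":0,"dy":0,"dz":0.8,"spin":0},{"jaw":55,"dx":0,"dy":0,"dz":0.8,"spin":0},{"jaw":55,"dx":0,"dy":0,"dz":0.8,"spin":0},{"jaw":55,"dx":0,"dy":0,"dz":0.4,"spin":0},{"jaw":55,"dx":0,"dy":0,"dz":0,"spin":0}]'
python3 - <<'E'
from h import *
a=cv2.imread("pics/s9.png").astype(int);c=shot("side","s10.png");b=cv2.imread("pics/s10.png")
d=np.abs(a-b).sum(2);print("shank tang",d[300:320,405:430].mean(),"shank left",d[298:318,345:365].mean(),"static",d[330:350,345:440].mean(), "moved gripper",d[240:290,360:420].mean())
# row profile across the tang-side shank part
for u in(355,410):
  print(u,[int(x) for x in cv2.GaussianBlur(a.astype(np.uint8),(5,5),0)[294:322,u].sum(1)]);print(u,[int(x) for x in cv2.GaussianBlur(b,(5,5),0)[294:322,u].sum(1)])
o=r.observe();M=R.from_quat(o["eef_rot"]).as_matrix();print(o["eef_pos"],np.degrees(np.arctan2(M[1,0],M[0,0])))
E
```

```text
clock: 12.9
eef_pos: [0.6384, -0.0283, 0.0476]
eef_rot: [0.979, -0.204, -0.002, 0.0]
contact_force: [-0.6, 0.1, 0.4]
width: 0.6
shank tang 56.284 shank left 9.42 static 12.292105263157895 moved gripper 71.23533333333333
355 [377, 377, 377, 382, 388, 403, 434, 464, 476, 467, 447, 417, 383, 352, 324, 300, 280, 261, 247, 253, 281, 310, 310, 280, 248, 236, 239, 245]
355 [380, 380, 383, 387, 394, 413, 442, 470, 481, 471, 446, 413, 377, 346, 317, 295, 277, 257, 244, 254, 285, 309, 298, 265, 240, 231, 236, 245]
410 [398, 396, 391, 382, 374, 371, 375, 382, 391, 409, 442, 471, 479, 461, 425, 384, 343, 307, 280, 263, 269, 305, 356, 398, 419, 426, 428, 429]
410 [400, 400, 396, 389, 380, 378, 382, 384, 376, 349, 310, 274, 258, 257, 257, 254, 248, 242, 236, 237, 258, 303, 358, 400, 420, 429, 432, 433]
[ 0.6393912  -0.02854417  0.04908891] -23.590012608717796
```

```bash
python3 -m creep '[{"jaw":55,"dx":0.03,"dy":0,"dz":0.5,"spin":0},{"jaw":55,"dx":0,"dy":0,"dz":0.5,"spin":0},{"jaw":55,"dx":0,"dy":0,"dz":0.4,"spin":0},{"jaw":55,"dx":0,"dy":0,"dz":0.3,"spin":0},{"jaw":55,"dx":0,"dy":0,"dz":0.1,"spin":0},{"jaw":55,"dx":0,"dy":0,"dz":0,"spin":0}]' && python3 -m creep '[{"jaw":10,"dx":0,"dy":0,"dz":0,"spin":0},{"jaw":10,"dx":0,"dy":0,"dz":0,"spin":0},{"jaw":10,"dx":0,"dy":0,"dz":0,"spin":0},{"jaw":10,"dx":0,"dy":0,"dz":0,"spin":0},{"jaw":10,"dx":0,"dy":0,"dz":0,"spin":0},{"jaw":10,"dx":0,"dy":0,"dz":0,"spin":0}]' 45
```

```text
clock: 13.55
eef_pos: [0.6402, -0.0292, 0.0042]
eef_rot: [0.979, -0.205, -0.0, -0.0]
contact_force: [-0.8, 0.3, -0.4]
width: 0.6
clock: 14.15
eef_pos: [0.6404, -0.0292, 0.0048]
eef_rot: [0.979, -0.205, 0.0, -0.0]
contact_force: [-0.3, -0.0, 0.0]
width: 0.14
```

```bash
python3 -m creep '[{"jaw":2,"dx":0,"dy":0,"dz":0,"spin":0},{"jaw":2,"dx":0,"dy":0,"dz":0,"spin":0},{"jaw":2,"dx":0,"dy":0,"dz":0,"spin":0}]' 45
python3 - <<'E'
from h import *
c=shot("side","s11.png");t=shot("top","t11.png")
cv2.imwrite("pics/v11.png",np.hstack([cv2.resize(c["img"][240:345,310:450],(400,300)),cv2.resize(c["img"][150:360,260:540],(400,300))])[:,:,::-1])
b=c["img"]
for u in(355,410,422):print(u,[int(x) for x in cv2.GaussianBlur(b,(5,5),0)[290:325,u].astype(int).sum(1)])
E
```

```text
clock: 14.45
eef_pos: [0.6404, -0.0292, 0.0047]
eef_rot: [0.979, -0.205, 0.0, -0.0]
contact_force: [-0.6, -0.2, 0.3]
width: 0.022
355 [383, 386, 386, 387, 389, 388, 387, 389, 395, 409, 430, 452, 458, 448, 428, 399, 371, 343, 319, 298, 278, 260, 251, 262, 294, 316, 304, 270, 243, 235, 242, 250, 256, 265, 288]
410 [402, 406, 410, 412, 410, 406, 400, 393, 387, 385, 388, 388, 378, 346, 303, 268, 255, 256, 259, 257, 253, 245, 235, 233, 254, 303, 363, 408, 429, 436, 437, 437, 438, 438, 438]
422 [389, 390, 395, 401, 408, 413, 419, 421, 422, 420, 415, 412, 410, 407, 404, 393, 369, 330, 293, 273, 263, 258, 271, 309, 352, 369, 350, 309, 274, 254, 245, 238, 231, 224, 226]
```

View pics/v11.png

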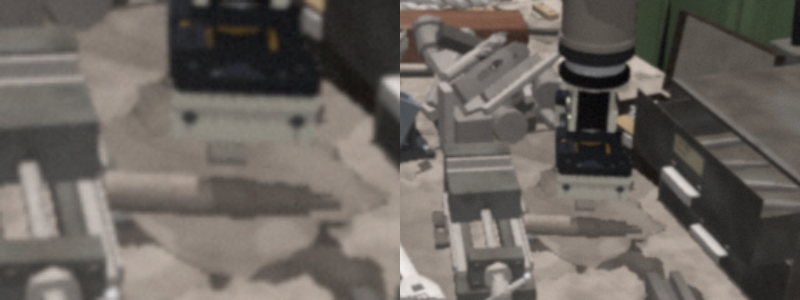

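Run:
```python
from h import *
c=r.camera("side");t=r.camera("top");o=r.observe();p=o["eef_pos"];print(p,o["width"])
for z in(.0047,.03,.05,.07):print(z,"side",proj(c,np.array([p[0],p[1],z])).round(1),"top",proj(t,np.array([p[0],p[1],z])).round(1))
# column through finger: brightness rows
b=cv2.GaussianBlur(c["img"],(3,3),0).astype(int)
for u in(386,388,390):print(u,[(v,int(b[v,u].sum())) for v in range(280,325)])
# where does the shank ray lie for several heights
for z in(.0118,.03,.045,.06):print(z,plane(c,346.4,307.2,z).round(3),plane(c,429.3,310.7,z).round(3),proj(t,plane(c,346.4,307.2,z)).round(),proj(t,plane(c,429.3,310.7,z)).round(),np.linalg.norm(plane(c,346.4,307.2,z)-plane(c,429.3,310.7,z)).round(4))
```

```text
[ 0.64042462 -0.029223    0.004731  ] 0.025195850644925386
0.0047 side [387.4 312.6] top [389.5 192.8]
0.03 side [388.4 299.8] top [391.2 190.8]
0.05 side [389.1 289.4] top [392.6 189.2]
0.07 side [389.9 278.9] top [394.1 187.6]
386 [(280, 363), (281, 380), (282, 395), (283, 403), (284, 406), (285, 406), (286, 405), (287, 402), (288, 389), (289, 367), (290, 347), (291, 344), (292, 344), (293, 338), (294, 321), (295, 296), (296, 288), (297, 313), (298, 352), (299, 373), (300, 363), (301, 317), (302, 261), (303, 238), (304, 245), (305, 254), (306, 258), (307, 261), (308, 259), (309, 256), (310, 250), (311, 242), (312, 237), (313, 231), (314, 249), (315, 303), (316, 365), (317, 397), (318, 404), (319, 403), (320, 401), (321, 402), (322, 401), (323, 402), (324, 400)]
388 [(280, 361), (281, 376), (282, 391), (283, 403), (284, 407), (285, 407), (286, 405), (287, 402), (288, 391), (289, 371), (290, 352), (291, 342), (292, 339), (293, 337), (294, 323), (295, 300), (296, 289), (297, 314), (298, 354), (299, 377), (300, 369), (301, 328), (302, 277), (303, 248), (304, 246), (305, 251), (306, 256
[... 394 characters left out ...]
94, 325), (295, 304), (296, 291), (297, 314), (298, 350), (299, 374), (300, 372), (301, 332), (302, 278), (303, 247), (304, 245), (305, 251), (306, 255), (307, 257), (308, 256), (309, 253), (310, 247), (311, 240), (312, 234), (313, 228), (314, 234), (315, 268), (316, 327), (317, 377), (318, 398), (319, 403), (320, 403), (321, 404), (322, 403), (323, 400), (324, 399)]
0.0118 [ 0.578 -0.001  0.012] [ 0.703 -0.056  0.012] [375. 225.] [404. 159.] 0.1371
0.03 [ 0.567 -0.027  0.03 ] [ 0.688 -0.08   0.03 ] [390. 230.] [418. 166.] 0.1324
0.045 [ 0.558 -0.048  0.045] [ 0.675 -0.099  0.045] [403. 235.] [430. 171.] 0.1284
0.06 [ 0.549 -0.068  0.06 ] [ 0.663 -0.118  0.06 ] [416. 239.] [443. 176.] 0.1245
```

```bash
python3 -m creep '[{"jaw":2,"dx":0,"dy":0,"dz":-0.5,"spin":0},{"jaw":2,"dx":0,"dy":0,"dz":-1,"spin":0},{"jaw":2,"dx":0,"dy":0,"dz":-1,"spin":0},{"jaw":2,"dx":0,"dy":0,"dz":-1,"spin":0},{"jaw":2,"dx":0,"dy":0,"dz":-1,"spin":0},{"jaw":2,"dx":0,"dy":0,"dz":-1,"spin":0},{"jaw":2,"dx":-0.4,"dy":-0.9,"dz":-1,"spin":0},{"jaw":2,"dx":-0.4,"dy":-0.9,"dz":0,"spin":0},{"jaw":2,"dx":-0.4,"dy":-0.9,"dz":0,"spin":0},{"jaw":2,"dx":-0.4,"dy":-0.9,"dz":0,"spin":0},{"jaw":2,"dx":-0.4,"dy":-0.9,"dz":0,"spin":0},{"jaw":2,"dx":-0.4,"dy":-0.9,"dz":0,"spin":0},{"jaw":2,"dx":-0.4,"dy":-0.9,"dz":0,"spin":0},{"jaw":55,"dx":-0.4,"dy":-0.9,"dz":0,"spin":0},{"jaw":55,"dx":-0.4,"dy":-0.9,"dz":0,"spin":0}]'
python3 - <<'E'
from h import *
t=shot("top","t12.png");c=shot("side","s12.png")
a=cv2.imread("pics/top0.png").astype(int);b=cv2.imread("pics/t12.png").astype(int)
d=(np.abs(a-b).sum(2)>60).astype(np.uint8);d=cv2.morphologyEx(d,cv2.MORPH_OPEN,np.ones((3,3)))
n,l,st,ce=cv2.connectedComponentsWithStats(d)
for i in range(1,n):
  if st[i,4]>40:
    k=cv2.minAreaRect(np.argwhere(l==i)[:,::-1].astype(np.float32));print("top",st[i],k,b[l==i].mean(0).round())
a=cv2.imread("pics/side0.png").astype(int);b=cv2.imread("pics/s12.png").astype(int)
d=(np.abs(a-b).sum(2)>60).astype(np.uint8);d[:, :330]=0;d=cv2.morphologyEx(d,cv2.MORPH_OPEN,np.ones((3,3)))
n,l,st,ce=cv2.connectedComponentsWithStats(d)
for i in range(1,n):
  if st[i,4]>40:
    k=cv2.minAreaRect(np.argwhere(l==i)[:,::-1].astype(np.float32));print("side",st[i],k,b[l==i].mean(0).round())
E
```

```text
clock: 16.15
eef_pos: [0.6393, 0.1934, 0.1684]
eef_rot: [0.979, -0.205, 0.0, -0.0]
contact_force: [0.8, 0.3, 0.1]
width: 0.147
top [  128    38   234   442 43734] ((260.54913330078125, 260.0708312988281), (469.8845520019531, 204.9059600830078), 78.09488677978516) [159. 172. 177.]
top [121  48  12  12  73] ((124.95516204833984, 52.26206588745117), (7.474093914031982, 14.865140914916992), 48.36646270751953) [195. 212. 219.]
top [122  61   6   9  45] ((124.5, 65.0), (8.0, 5.0), 90.0) [195. 212. 220.]
top [235 129  15   7  88] ((242.0, 132.0), (6.0, 14.0), 90.0) [181. 198. 204.]
top [212 150   9   8  60] ((216.0, 153.5), (7.0, 8.0), 90.0) [141. 154. 158.]
top [ 407  152   44   48 1235] ((429.2069091796875, 172.1070556640625), (45.648651123046875, 37.295257568359375), 64.23066711425781) [137. 149. 155.]
top [377 159  28  75 899] ((390.3595886230469, 195.63551330566406), (24.602214813232422, 74.06012725830078), 2.563770055770874) [139. 150. 156.]
top [139 185  21  17 156] ((147.60459899902344, 192.96307373046875), (11.426823616027832, 21.577838897705078), 70.55996704101562) [139. 149. 151.
[... 2475 characters left out ...]
309] ((370.5, 271.0), (16.0, 37.0), 90.0) [79. 85. 92.]
side [360 301  17   5  63] ((368.02313232421875, 303.3153991699219), (16.248550415039062, 3.845076560974121), 7.125016689300537) [137. 147. 159.]
side [348 308  72   9 402] ((383.5298767089844, 312.65771484375), (7.991748332977295, 71.017578125), 87.39744567871094) [81. 87. 94.]
side [350 317  13  11  95] ((355.676513671875, 321.7059326171875), (9.45888900756836, 12.126781463623047), 75.96376037597656) [ 88.  93. 100.]
side [399 317  58  30 871] ((428.97723388671875, 331.4605712890625), (55.59071350097656, 28.085229873657227), 14.931416511535645) [81. 87. 94.]
side [330 367  21  25 343] ((340.0, 379.0), (24.0, 20.0), 90.0) [78. 83. 91.]
```

Run:
```python
import cv2,numpy as np
a=cv2.GaussianBlur(cv2.imread("pics/top0.png"),(3,3),0).astype(int);b=cv2.GaussianBlur(cv2.imread("pics/t12.png"),(3,3),0).astype(int)
print("    ",*range(366,422,2))
for v in range(150,244,3):
  print(v,' '.join("%3d"%(b[v,u].sum()//3) for u in range(366,422,2)))
print()
for v in range(150,244,6):
  print(v,' '.join("%3d"%((b[v,u]-a[v,u]).sum()//3) for u in range(366,422,2)))
```

```text
366 368 370 372 374 376 378 380 382 384 386 388 390 392 394 396 398 400 402 404 406 408 410 412 414 416 418 420
150 183 173 174 177 179 182 183 183 183 182 181 179 179 179 179 178 177 181 185 203 216 220 221 221 220 218 217 214
153 175 178 180 182 183 183 184 183 183 182 182 180 179 180 180 177 176 179 196 213 217 219 220 220 219 216 212 207
156 181 182 182 182 182 183 182 182 181 180 179 177 178 179 178 177 177 175 179 198 208 206 199 198 194 174 164 159
159 181 182 181 181 180 180 180 180 179 178 176 176 178 179 176 162 153 156 164 165 164 149 145 148 149 144 140 137
162 176 177 176 173 171 175 178 176 175 175 175 175 175 176 167 145 142 143 142 152 169 156 142 145 146 142 138 137
165 172 173 172 169 170 174 177 177 176 176 173 172 171 169 152 142 143 144 143 155 169 148 142 146 148 145 142 141
168 167 168 166 166 170 173 174 173 174 173 171 170 171 162 135 141 151 150 147 166 166 148 148 151 152 152 152 151
171 166 167 167 167 169 172 172 170 170 172 172 174 174 153 133 146 155 149 152 172 175 166 159 154 153 153 153 152
174 163 166 168 167 167 170 173 171 168 168 171 175 170 139 
[... 3880 characters left out ...]
  -4
210  -4  -4  -4  -4  -4  -4  -3 -10 -42 -54 -39 -25  -1  -1 -20  -6  -4  -4  -4  -4  -4  -4  -4  -4  -3  -4  -4  -4
216  -4  -4  -4  -4  -3  -4  -6 -31 -61 -53 -45 -39 -28 -32 -14  -5  -5  -3  -4  -4  -3  -4  -4  -3  -4  -4  -4  -4
222  -4  -4  -4  -4  -8 -15 -11 -23 -41 -40 -48 -63 -84 -88 -78 -59 -16  -3  -3  -3  -3  -3  -3  -4  -4  -4  -4  -4
228  -4  -4  -4  -4  -4  -4  -4  -5  -7 -14 -21 -51 -87 -81 -74 -71 -40  -9  -4  -3  -3  -3  -4  -3  -4  -4  -3  -4
234  -4  -4  -4  -3  -3  -4  -3  -4  -4  -4  -3  -3  -3  -3  -6  -9 -17 -22 -17  -4  -3  -4  -3  -3  -4  -4  -4  -3
240  -3  -3  -4  -3  -4  -4  -4  -4  -3  -4  -4  -3  -4  -4  -4  -3  -4  -4  -3  -3  -3  -2  -3  -3  -3  -4  -3  -3
```

Run:
```python
from h import *
c=r.camera("side");o=r.observe();print(o["clock"],o["eef_pos"],o["width"])
for (u,v),p,w in(((275,198),(.5217,.2446,.0959),.010),((409,150),(.639,-.036,.2595),.010),((388.5,296.5),(.6404,-.0292,.0047),.001)):
  for k in (0,.015):
    q,d=ray(c,u,v);x=q+d*(p[1]-w-k-q[1])/d[1];print(p,"tip at y-",w+k,(x-p).round(4))
```

```text
16.3 [0.63907404 0.1937678  0.16802467] 0.2750871823748953
(0.5217, 0.2446, 0.0959) tip at y- 0.01 [ 0.0035 -0.01    0.0272]
(0.5217, 0.2446, 0.0959) tip at y- 0.025 [-0.0006 -0.025   0.0336]
(0.639, -0.036, 0.2595) tip at y- 0.01 [ 0.0072 -0.01    0.0305]
(0.639, -0.036, 0.2595) tip at y- 0.025 [-0.0013 -0.025   0.0359]
(0.6404, -0.0292, 0.0047) tip at y- 0.001 [-0.0007 -0.001   0.0324]
(0.6404, -0.0292, 0.0047) tip at y- 0.016 [-0.0089 -0.016   0.0431]
```

Run:
```python
from h import *
c=r.camera("side");t=r.camera("top")
def pl(k,a,b):
    o,d1=ray(k,*a);_,d2=ray(k,*b);n=np.cross(d1,d2);return n/np.linalg.norm(n),o
n,o0=pl(t,(399,165),(386.7,214))
E=[]
for u in((346.4,307.2),(387.8,309),(429.3,310.7)):
    q,d=ray(c,*u);p=q+d*(n@(o0-q))/(n@d);E.append(p);print(p.round(4),proj(t,p).round(1))
v=E[2]-E[0];print("len",np.linalg.norm(v),"yaw",np.degrees(np.arctan2(v[1],v[0])),"pitch",np.degrees(np.arcsin(v[2]/np.linalg.norm(v))))
o=r.observe();M=R.from_quat(o["eef_rot"]).as_matrix()
m=(E[0]+E[2])/2;print("mid",m);m[2]=.05
yaw=np.arctan2(v[1],v[0]);y0=np.arctan2(M[1,0],M[0,0]);print("spin",-(yaw-y0))
print("move now-frame",M.T@(m-o["eef_pos"])/.025)
```

```text
[ 0.5719 -0.0149  0.0215] [383.2 228. ]
[ 0.6388 -0.0327  0.0144] [392.  192.9]
[ 0.7072 -0.0508  0.0074] [400.8 157.8]
len 0.14065371793291592 yaw -14.850310735738068 pitch -5.774971064954584
mid [ 0.63951776 -0.03284599  0.01443739]
spin -0.15396237004377394
move now-frame [3.61114543 8.22748059 4.71598198]
```

```bash
python3 -m creep '[{"jaw":55,"dx":0.36,"dy":0.82,"dz":0,"spin":0},{"jaw":55,"dx":0.36,"dy":0.82,"dz":0,"spin":0},{"jaw":55,"dx":0.36,"dy":0.82,"dz":0,"spin":0},{"jaw":55,"dx":0.36,"dy":0.82,"dz":0,"spin":0},{"jaw":55,"dx":0.36,"dy":0.82,"dz":0,"spin":0},{"jaw":55,"dx":0.36,"dy":0.82,"dz":0,"spin":0},{"jaw":55,"dx":0.36,"dy":0.82,"dz":0,"spin":0},{"jaw":55,"dx":0.36,"dy":0.82,"dz":0,"spin":0},{"jaw":55,"dx":0.36,"dy":0.82,"dz":0,"spin":0},{"jaw":55,"dx":0.37,"dy":0.85,"dz":0,"spin":0},{"jaw":55,"dx":0,"dy":0,"dz":0.5,"spin":-0.149},{"jaw":55,"dx":0,"dy":0,"dz":0.9,"spin":0},{"jaw":55,"dx":0,"dy":0,"dz":0.9,"spin":0},{"jaw":55,"dx":0,"dy":0,"dz":0.9,"spin":0},{"jaw":55,"dx":0,"dy":0,"dz":0.9,"spin":0},{"jaw":55,"dx":0,"dy":0,"dz":0.9,"spin":0},{"jaw":55,"dx":0,"dy":0,"dz":0.8,"spin":0},{"jaw":55,"dx":0,"dy":0,"dz":0.4,"spin":0},{"jaw":55,"dx":0,"dy":0,"dz":0,"spin":0}]'
```

```text
clock: 18.3
eef_pos: [0.6383, -0.0331, 0.0111]
eef_rot: [0.991, -0.132, -0.001, -0.0]
contact_force: [-0.1, -0.4, 0.1]
width: 0.602
```

```bash
python3 -m creep '[{"jaw":55,"dx":0.03,"dy":0,"dz":0.4,"spin":0},{"jaw":55,"dx":0,"dy":0,"dz":0.4,"spin":0},{"jaw":55,"dx":0,"dy":0,"dz":0.3,"spin":0},{"jaw":55,"dx":0,"dy":0,"dz":0.2,"spin":0},{"jaw":55,"dx":0,"dy":0,"dz":0,"spin":0}]' && python3 -m creep '[{"jaw":15,"dx":0,"dy":0,"dz":0,"spin":0},{"jaw":15,"dx":0,"dy":0,"dz":0,"spin":0},{"jaw":15,"dx":0,"dy":0,"dz":0,"spin":0},{"jaw":15,"dx":0,"dy":0,"dz":0,"spin":0},{"jaw":15,"dx":0,"dy":0,"dz":0,"spin":0},{"jaw":15,"dx":0,"dy":0,"dz":0,"spin":0}]' 40
```

```text
clock: 18.8
eef_pos: [0.6395, -0.0323, -0.0212]
eef_rot: [0.991, -0.132, -0.001, -0.0]
contact_force: [-0.3, 0.0, 0.8]
width: 0.596
clock: 19.4
eef_pos: [0.6403, -0.0324, -0.02]
eef_rot: [0.991, -0.132, 0.0, -0.0]
contact_force: [0.4, -0.0, 2.7]
width: 0.228
```

```bash
python3 -m creep '[{"jaw":15,"dx":0,"dy":0,"dz":-0.4,"spin":0},{"jaw":15,"dx":0,"dy":0,"dz":-0.4,"spin":0},{"jaw":15,"dx":0.44,"dy":0,"dz":0,"spin":0},{"jaw":15,"dx":0.44,"dy":0,"dz":0,"spin":0},{"jaw":15,"dx":0,"dy":0,"dz":0,"spin":0}]'; python3 -m creep '[{"jaw":15,"dx":0,"dy":0,"dz":0.3,"spin":0},{"jaw":15,"dx":0,"dy":0,"dz":0.3,"spin":0},{"jaw":15,"dx":0,"dy":0,"dz":0.2,"spin":0},{"jaw":15,"dx":0,"dy":0,"dz":0,"spin":0}]' 12
```

```text
clock: 19.9
eef_pos: [0.6621, -0.0387, 0.0003]
eef_rot: [0.991, -0.132, 0.001, 0.0]
contact_force: [-0.3, 0.3, -4.1]
width: 0.225
clock: 20.3
eef_pos: [0.66, -0.0379, -0.0217]
eef_rot: [0.991, -0.132, -0.001, -0.0]
contact_force: [-0.0, 0.5, -4.7]
width: 0.238
```

```bash
python3 -m creep '[{"jaw":15,"dx":0,"dy":0,"dz":0.12,"spin":0},{"jaw":15,"dx":0,"dy":0,"dz":0.12,"spin":0},{"jaw":15,"dx":0,"dy":0,"dz":0,"spin":0}]' 5
python3 - <<'E'
from h import *
c=shot("side","s13.png");b=cv2.GaussianBlur(c["img"],(3,3),0).astype(int)
for u in(362,368,376,384,408,416,424,432):print(u,[int(x)//3 for x in b[292:326,u].sum(1)])
E
```

```text
clock: 20.6
eef_pos: [0.662, -0.0388, -0.0251]
eef_rot: [0.991, -0.132, 0.001, 0.0]
contact_force: [-1.5, -1.9, 2.0]
width: 0.241
362 [126, 126, 126, 126, 124, 124, 123, 122, 122, 123, 124, 128, 138, 152, 163, 165, 159, 150, 140, 129, 118, 107, 98, 91, 86, 90, 109, 132, 141, 135, 125, 124, 139, 157]
368 [120, 121, 121, 122, 122, 121, 121, 121, 120, 120, 121, 127, 139, 153, 161, 160, 153, 145, 134, 125, 114, 105, 97, 90, 83, 85, 103, 128, 144, 150, 152, 151, 150, 148]
376 [123, 121, 119, 117, 117, 119, 120, 122, 123, 123, 124, 130, 140, 151, 157, 155, 150, 142, 132, 122, 112, 102, 95, 88, 82, 83, 99, 119, 131, 135, 135, 135, 135, 133]
384 [129, 126, 124, 124, 126, 126, 124, 124, 124, 126, 128, 136, 150, 164, 170, 165, 154, 141, 129, 119, 109, 102, 95, 87, 82, 87, 103, 123, 132, 134, 134, 133, 132, 130]
408 [80, 109, 125, 130, 127, 122, 118, 119, 125, 130, 132, 133, 134, 134, 133, 128, 121, 117, 115, 114, 113, 111, 105, 96, 95, 112, 134, 146, 148, 147, 147, 146, 146, 146]
416 [84, 110, 125, 128, 125, 119, 116, 117, 120, 126, 131, 134, 134, 133, 128, 114, 96, 86, 83, 82, 79, 77, 81, 97, 116, 125, 128, 128, 130, 133, 136, 140, 142, 134]
424 [101, 122, 130, 129, 125, 119, 118, 121, 126, 131, 135, 135, 134, 131, 125, 111, 97, 94, 94, 89, 80, 75, 80, 95, 101, 88, 68, 60, 60, 63, 67, 69, 71, 71]
432 [107, 125, 130, 127, 121, 117, 116, 119, 125, 131, 133, 134, 133, 131, 124, 113, 100, 91, 86, 86, 96, 107, 114, 115, 108, 92, 74, 62, 60, 62, 64, 65, 65, 64]
```

```bash
python3 -m creep '[{"jaw":32,"dx":0,"dy":0,"dz":0,"spin":0},{"jaw":32,"dx":0,"dy":0,"dz":0,"spin":0},{"jaw":32,"dx":0,"dy":0,"dz":0.1,"spin":0},{"jaw":32,"dx":0,"dy":0,"dz":0,"spin":0}]'; python3 -m creep '[{"jaw":15,"dx":0,"dy":0,"dz":0,"spin":0},{"jaw":15,"dx":0,"dy":0,"dz":0,"spin":0},{"jaw":15,"dx":0,"dy":0,"dz":0,"spin":0},{"jaw":15,"dx":0,"dy":0,"dz":0,"spin":0}]' 55; python3 -m creep '[{"jaw":15,"dx":0,"dy":0,"dz":-0.4,"spin":0},{"jaw":15,"dx":0,"dy":0,"dz":-0.8,"spin":0},{"jaw":15,"dx":0,"dy":0,"dz":-0.8,"spin":0},{"jaw":15,"dx":0,"dy":0,"dz":-0.8,"spin":0},{"jaw":15,"dx":0,"dy":0,"dz":-0.8,"spin":0},{"jaw":15,"dx":0,"dy":0,"dz":-0.8,"spin":0},{"jaw":15,"dx":0,"dy":0,"dz":-0.6,"spin":0},{"jaw":15,"dx":0,"dy":0,"dz":0,"spin":0}]'
python3 - <<'E'
from h import *
o=r.observe();M=R.from_quat(o["eef_rot"]).as_matrix();print(o["clock"],o["eef_pos"],np.degrees(np.arctan2(M[1,0],M[0,0])),o["width"],o["moment"],o["joint_positions"])
c=shot("side","s14.png");b=cv2.imread("pics/s14.png").astype(int);a=cv2.imread("pics/s12.png").astype(int)
P=proj(c,o["eef_pos"]+[0,0,.037]);print("expected grasp px",P)
d=(np.abs(a-b).sum(2)>50);u0,v0=P.round().astype(int)
for v in range(v0-30,v0+36,2):print(v,''.join('#' if d[v,u] else '.' for u in range(u0-60,u0+64,2)),)
E
```

```text
clock: 21.05
eef_pos: [0.6611, -0.038, -0.0293]
eef_rot: [0.991, -0.132, -0.0, -0.0]
contact_force: [-0.5, -1.3, 0.5]
width: 0.352
clock: 21.45
eef_pos: [0.6613, -0.0384, -0.0288]
eef_rot: [0.991, -0.132, -0.0, 0.0]
contact_force: [-0.1, -2.8, -0.5]
width: 0.231
clock: 22.25
eef_pos: [0.6585, -0.0374, 0.0974]
eef_rot: [0.991, -0.132, -0.003, -0.0]
contact_force: [-10.6, 1.4, -0.3]
width: 0.23
22.25 [ 0.65845847 -0.03742656  0.09737284] -15.13214575493325 0.23028780256369402 [ 0.19936462  2.12738053 -0.12128984] [-1.73030329e-01  6.71725303e-01  1.24009516e+00  2.95438009e-04
  1.23588438e+00  1.66177296e+00]
expected grasp px [405.39280541 243.89690655]
214 ................##....#####..#####################..###.......
216 ............###.###....####...###.######.##########.###.......
218 ...........#########....#########......################.......
220 ..........#####.........#########.###################.........
222 ..........####.#...#......#######################..###........
224 ..........###.####.###....####.########.#########..##.........
226 ...........#.######.###...######
[... 1072 characters left out ...]
.....###########..............
260 ..................#.##...........#.....##########.............
262 ....##.....##.....................##.....##..####.............
264 ....###################............##..........##.............
266 ....###################.............##........................
268 .....######.###########............#.###......................
270 .....##.....#####.#####...............###.....................
272 ......#.......#....####...............#.##....................
274 .....##.............###..............######...................
276 ....###..............##.................#####.................
278 ....##................##...........#....###.##................
```

```bash
python3 -m creep '[{"jaw":15,"dx":-0.5,"dy":0,"dz":0,"spin":0},{"jaw":15,"dx":-0.5,"dy":0,"dz":-0.2,"spin":0},{"jaw":15,"dx":0,"dy":0,"dz":-0.4,"spin":0},{"jaw":15,"dx":0,"dy":0,"dz":-0.4,"spin":0},{"jaw":15,"dx":0,"dy":0,"dz":0,"spin":0}]'
python3 - <<'E'
from h import *
o=r.observe();M=R.from_quat(o["eef_rot"]).as_matrix();print(o["clock"],o["eef_pos"],np.degrees(np.arctan2(M[1,0],M[0,0])),o["width"],o["moment"],o["contact_force"])
c=shot("side","s15.png");b=cv2.imread("pics/s15.png").astype(int);a=cv2.imread("pics/s12.png").astype(int)
P=proj(c,o["eef_pos"]+[0,0,.037]);print("expected grasp px",P)
d=(np.abs(a-b).sum(2)>40);u0,v0=P.round().astype(int)
for v in range(v0-14,v0+46,2):print(v,''.join('#' if d[v,u] else '.' for u in range(u0-70,u0+74,2)),)
# expected px of the ends if level
x=M[:,0]
for s in(-.07,.07):print(s,proj(c,o["eef_pos"]+[0,0,.037]+s*x))
E
```

```text
clock: 22.8
eef_pos: [0.6391, -0.032, 0.1238]
eef_rot: [0.991, -0.132, 0.002, 0.0]
contact_force: [-0.1, -0.4, -4.4]
width: 0.232
22.8 [ 0.6390685  -0.03204064  0.12377323] -15.139204177027855 0.23196557217523572 [-0.02596486  0.11093651  0.06276494] [-0.09897104 -0.43979885 -4.40652879]
expected grasp px [393.81227305 228.98514593]
215 .................#....####.#####.........###....#######.................
217 ..................#...###########.###...##..............................
219 ..........................####.###########..............................
221 .........................#####.###########..............................
223 ........................##################..............................
225 ........................######.###########..............................
227 .......................#..################..............................
229 ...........................#################............................
231 .............................####.#########.#...........................
233 ...............................################.....................
[... 911 characters left out ...]
.................
259 .........................########.#.....#.###...........................
261 .............................#.............##...........................
263 ..............###################...........###.........................
265 ..............####################............##........................
267 ...............###################.....#.#...####.......................
269 ................####..############............#####.....................
271 ................##.....####..#####.........###..####....................
273 ................##............####.......##....#######..................
-0.07 [348.61103499 230.55178519]
0.07 [438.47820458 227.43705997]
```

```bash
python3 -m creep '[{"jaw":15,"dx":0.17,"dy":0.65,"dz":0,"spin":0},{"jaw":15,"dx":0.17,"dy":0.65,"dz":0,"spin":0},{"jaw":15,"dx":0.18,"dy":0.63,"dz":0,"spin":0},{"jaw":15,"dx":0,"dy":0,"dz":0.8,"spin":0},{"jaw":15,"dx":0,"dy":0,"dz":0.8,"spin":0},{"jaw":15,"dx":0,"dy":0,"dz":0.8,"spin":0},{"jaw":15,"dx":0,"dy":0,"dz":0.8,"spin":0},{"jaw":15,"dx":0,"dy":0,"dz":0.6,"spin":0},{"jaw":15,"dx":0,"dy":0,"dz":0,"spin":0}]' && python3 -m creep '[{"jaw":15,"dx":0,"dy":0,"dz":0.3,"spin":0},{"jaw":15,"dx":0,"dy":0,"dz":0.3,"spin":0},{"jaw":15,"dx":0,"dy":0,"dz":0.3,"spin":0},{"jaw":15,"dx":0,"dy":0,"dz":0.3,"spin":0}]' 15; python3 -m creep '[{"jaw":15,"dx":0,"dy":0,"dz":0.2,"spin":0},{"jaw":15,"dx":0,"dy":0,"dz":0.2,"spin":0},{"jaw":15,"dx":0,"dy":0,"dz":0.2,"spin":0},{"jaw":15,"dx":0,"dy":0,"dz":0,"spin":0}]' 15
```

```text
clock: 23.75
eef_pos: [0.6354, -0.0823, 0.0235]
eef_rot: [0.991, -0.132, -0.002, -0.0]
contact_force: [-1.0, 0.1, -4.3]
width: 0.234
clock: 24.15
eef_pos: [0.6372, -0.0816, -0.0039]
eef_rot: [0.991, -0.132, 0.0, -0.0]
contact_force: [-1.8, -0.6, -1.2]
width: 0.238
clock: 24.55
eef_pos: [0.637, -0.0816, -0.0196]
eef_rot: [0.991, -0.132, -0.0, -0.0]
contact_force: [0.5, 0.7, -3.3]
width: 0.239
```

```bash
python3 -m creep '[{"jaw":15,"dx":0,"dy":0,"dz":0.15,"spin":0},{"jaw":15,"dx":0,"dy":0,"dz":0.15,"spin":0},{"jaw":15,"dx":0,"dy":0,"dz":0.06,"spin":0},{"jaw":15,"dx":0,"dy":0,"dz":0,"spin":0}]' 8; python3 -m creep '[{"jaw":32,"dx":0,"dy":0,"dz":0,"spin":0},{"jaw":32,"dx":0,"dy":0,"dz":0,"spin":0},{"jaw":32,"dx":0,"dy":0,"dz":0,"spin":0},{"jaw":15,"dx":0,"dy":0,"dz":0,"spin":0},{"jaw":15,"dx":0,"dy":0,"dz":0,"spin":0},{"jaw":15,"dx":0,"dy":0,"dz":0,"spin":0},{"jaw":15,"dx":0,"dy":0,"dz":0,"spin":0}]' 58; python3 -m creep '[{"jaw":15,"dx":0,"dy":0,"dz":-0.3,"spin":0},{"jaw":15,"dx":0,"dy":0,"dz":-0.3,"spin":0},{"jaw":15,"dx":0,"dy":0,"dz":-0.5,"spin":0},{"jaw":15,"dx":0,"dy":0,"dz":-0.8,"spin":0},{"jaw":15,"dx":0,"dy":0,"dz":-0.8,"spin":0},{"jaw":15,"dx":0,"dy":0,"dz":-0.8,"spin":0},{"jaw":15,"dx":0,"dy":0,"dz":-0.8,"spin":0},{"jaw":15,"dx":0,"dy":0,"dz":-0.8,"spin":0},{"jaw":15,"dx":0,"dy":0,"dz":0,"spin":0}]'
python3 - <<'E'
from h import *
o=r.observe();M=R.from_quat(o["eef_rot"]).as_matrix();print(o["clock"],o["eef_pos"],o["width"],o["moment"],o["contact_force"])
c=shot("side","s16.png");b=cv2.imread("pics/s16.png").astype(int);a=cv2.imread("pics/s12.png").astype(int)
g=o["eef_pos"]+[0,0,.039];P=proj(c,g);print("expected grasp px",P)
d=(np.abs(a-b).sum(2)>40);u0,v0=P.round().astype(int)
for v in range(v0-24,v0+26,2):print(v,''.join('#' if d[v,u] else '.' for u in range(u0-70,u0+74,2)),)
for s in(-.07,.07):print(s,proj(c,g+s*M[:,0]))
E
```

```text
clock: 24.95
eef_pos: [0.637, -0.0817, -0.0272]
eef_rot: [0.991, -0.132, -0.0, -0.0]
contact_force: [-3.4, 1.3, 2.5]
width: 0.237
clock: 25.65
eef_pos: [0.6372, -0.082, -0.0277]
eef_rot: [0.991, -0.132, 0.0, 0.0]
contact_force: [-0.3, -2.4, 1.0]
width: 0.234
clock: 26.55
eef_pos: [0.6392, -0.082, 0.1038]
eef_rot: [0.991, -0.132, 0.003, 0.0]
contact_force: [0.9, -0.1, -3.5]
width: 0.232
26.55 [ 0.63916332 -0.08201308  0.10376796] 0.2318891071381004 [-0.06117556  0.09151413 -0.05093219] [ 0.94995728 -0.14736899 -3.50864867]
expected grasp px [408.37005081 253.78784144]
230 ................######.###....###########..#################............
232 ................###########...######.#######################............
234 .................#########....#####.###################.###.............
236 ..................##..........#######.#####################.............
238 .............................###############################............
240 ...........................#..#############################.............
242 .........##################...#############################.
[... 765 characters left out ...]
.................
264 .......###################..........#####...............................
266 ........##################......##....####..............................
268 ........##################............#####.............................
270 .........##.....####..####............#######...........................
272 .........##.....#.#....###..............######..........................
274 .........##............####.............#######.........................
276 .......###...............#..............#.######........................
278 .......##.................#............#....######......................
-0.07 [361.42883274 255.66411727]
0.07 [454.73931459 251.93442706]
```

Run:
```python
from h import *
c=r.camera("side")
for u,v in((426,213),(528,322),(447,200),(529,375)):
  q,d=ray(c,u,v)
  for x in(.735,.76,.78):
    print((u,v),(q+d*(x-q[0])/d[0]).round(3),end=' ')
  print()
o=r.observe();M=R.from_quat(o["eef_rot"]).as_matrix();print(np.degrees(np.arctan2(M[1,0],M[0,0])))
print("move",M.T@(np.array([.6616,-.184,.0955])-o["eef_pos"])/.025,o["clock"])
```

```text
(426, 213) [0.735 0.035 0.145] (426, 213) [0.76  0.075 0.125] (426, 213) [0.78  0.107 0.108] 
(528, 322) [ 0.735 -0.242  0.104] (528, 322) [ 0.76  -0.216  0.082] (528, 322) [ 0.78  -0.196  0.064] 
(447, 200) [ 0.735 -0.022  0.192] (447, 200) [0.76  0.015 0.174] (447, 200) [0.78  0.045 0.159] 
(529, 375) [ 0.735 -0.264  0.032] (529, 375) [ 0.76  -0.239  0.006] (529, 375) [ 0.78  -0.22  -0.015] 
-15.135940407480097
move [2.01615739 3.69809065 0.18189371] 26.65
```

```bash
python3 -m creep '[{"jaw":15,"dx":0.4,"dy":0.74,"dz":0,"spin":0},{"jaw":15,"dx":0.4,"dy":0.74,"dz":0,"spin":0},{"jaw":15,"dx":0.4,"dy":0.74,"dz":0,"spin":0},{"jaw":15,"dx":0.4,"dy":0.74,"dz":0,"spin":0},{"jaw":15,"dx":0.42,"dy":0.74,"dz":0,"spin":0},{"jaw":15,"dx":0,"dy":0,"dz":0,"spin":-0.132},{"jaw":15,"dx":0,"dy":0,"dz":0,"spin":-0.132},{"jaw":15,"dx":0,"dy":0,"dz":0,"spin":-0.132},{"jaw":15,"dx":0,"dy":0,"dz":0,"spin":-0.132},{"jaw":15,"dx":0,"dy":0,"dz":0,"spin":-0.132},{"jaw":15,"dx":0,"dy":0,"dz":0,"spin":-0.132},{"jaw":15,"dx":0,"dy":0,"dz":0,"spin":-0.132},{"jaw":15,"dx":0,"dy":0,"dz":0,"spin":-0.132},{"jaw":15,"dx":0,"dy":0,"dz":0,"spin":-0.132},{"jaw":15,"dx":0,"dy":0,"dz":0,"spin":-0.132},{"jaw":15,"dx":0,"dy":0,"dz":0,"spin":-0.132},{"jaw":15,"dx":0,"dy":0,"dz":0.18,"spin":-0.131},{"jaw":15,"dx":0,"dy":0,"dz":0,"spin":0},{"jaw":15,"dx":0,"dy":0,"dz":0,"spin":0}]'
python3 - <<'E'
from h import *
o=r.observe();M=R.from_quat(o["eef_rot"]).as_matrix();print(o["clock"],o["eef_pos"],np.degrees(np.arctan2(M[1,0],M[0,0])),o["width"],o["contact_force"])
c=shot("side","s17.png");b=cv2.imread("pics/s17.png").astype(int);a=cv2.imread("pics/s12.png").astype(int)
g=o["eef_pos"]+[0,0,.0395];P=proj(c,g);print("grasp px",P,"target mid z",g[2])
d=(np.abs(a-b).sum(2)>40);u0,v0=P.round().astype(int)
for v in range(v0-30,v0+56,2):print(v,''.join('#' if d[v,u] else '.' for u in range(u0-40,u0+50,2)),)
for s in(-.07,.07):print(s,proj(c,g+s*M[:,0]))
D=np.abs(cv2.imread("pics/side0.png").astype(int)-b).sum(2)[345:388,430:472];print("block area diff",D.mean(),np.percentile(D,95))
E
```

```text
clock: 28.55
eef_pos: [0.6613, -0.1851, 0.0942]
eef_rot: [0.792, 0.611, -0.0, -0.001]
contact_force: [-1.1, -0.3, -5.1]
width: 0.227
28.55 [ 0.66128902 -0.1851298   0.09417832] 75.30423972645208 0.2266890234632359 [-1.11958313 -0.25446741 -5.06319426]
grasp px [458.92218018 291.36363959] target mid z 0.13367832221904544
261 ........###.###########....#################.
263 .........##.##.###..###..#.#########.........
265 #.........#########.....###########..........
267 ##........######.###....###.#######..........
269 ###.......##.####.#.....###########..........
271 #####.....##..#####.....###########..........
273 ######....####.#####....###.######...........
275 .######...#####.#####...###.######...........
277 ..##############.####...##########...........
279 ...######.######..####..##########...........
281 ..##############..####.##########............
283 #################.###############............
285 ###########.#####.########.######............
287 #####################.####.######............
289 .##################.############.............
291 ....#######.########...#
[... 780 characters left out ...]
#######.###############..#####...........
325 ############.##############...####...........
327 ##############..############...###...........
329 ################.############...##...........
331 #################..###########..###..........
333 ###################.###########.##...........
335 ###################.##############...........
337 ###################.############.............
339 .################.#.#############............
341 ...####...#####.....###########..............
343 ....###....####.....#########................
345 ....###.....###......#######.................
-0.07 [476.639484   321.36277561]
0.07 [443.87935855 265.89296658]
block area diff 29.550387596899224 178.75
```

Run:
```python
import cv2
b=cv2.GaussianBlur(cv2.imread("pics/s17.png"),(3,3),0).astype(int)
print("    ",*range(440,500,2))
for v in range(286,350,2):print(v,' '.join("%3d"%(b[v,u].sum()//3) for u in range(440,500,2)))
```

```text
440 442 444 446 448 450 452 454 456 458 460 462 464 466 468 470 472 474 476 478 480 482 484 486 488 490 492 494 496 498
286  81 103 122 120 124 125 111  62  57  61  65  75  66  36  14  26  86 125 128 127 128 114  65  46  43  41  39  37  36  35
288  87 105 127 127 129 128 111  63  67  73  85 115 110  72  25  36  99 127 129 129 128 100  53  45  43  41  40  37  36  35
290  99 110 127 128 129 128 102  66  77  82  87  99  99  91  49  45 108 126 128 128 128  94  50  45  44  42  40  39  37  35
292 123 123 129 127 128 126  96  67  79  82  82  82  80  77  62  58 113 127 127 124 106  67  46  46  45  42  39  37  36  36
294 140 142 135 128 128 127  94  69  77  81  85  83  82  78  70  74 118 128 119  90  61  47  43  44  43  42  40  38  37  36
296 150 149 145 136 129 123  88  65  73  79  84  85  84  83  77  83 116 116  85  51  45  43  43  43  44  43  39  37  36  38
298 149 147 144 134 129 121  81  62  71  76  82  85  87  85  80  79  86  67  46  39  40  40  42  44  42  42  39  37  36  38
300 148 147 142 131 124 113  71  59  66  73  80  84  86  85  83  77  62  43  36  36  39  39  41  40  40  40  39 
[... 2287 characters left out ...]
 116 116 117 121 124 115  97  90  86  91 102 107  93  64  43  40  41  43  44  46
340 158 145 147 146 142 168 185 184 156 124 119 119 119 121 125 127 122 116 114 118 124 131 128  98  61  43  40  40  42  44
342 180 156 153 150 127 154 194 198 182 138 119 118 118 122 127 129 129 128 128 135 141 144 144 134  97  56  40  39  42  41
344 193 171 162 157 117 121 181 200 196 164 123 115 115 120 124 128 130 135 145 150 149 148 147 146 132  84  52  42  40  41
346 199 192 187 182 137  99 150 195 199 186 140 118 118 120 123 125 127 136 152 155 153 150 149 150 148 122  81  51  42  41
348 203 201 196 191 165 105 112 174 186 167 144 124 123 124 126 124 125 129 144 153 156 155 155 154 155 150 122  81  53  40
```

Run:
```python
from h import *
b=cv2.GaussianBlur(cv2.imread("pics/s16.png"),(3,3),0).astype(int)
print("   ",*range(346,466,4))
for v in range(240,274,2):print(v,' '.join("%3d"%(b[v,u].sum()//3) for u in range(346,466,4)))
o=r.observe();print(o["clock"],o["eef_pos"],o["moment"],o["contact_force"])
```

```text
346 350 354 358 362 366 370 374 378 382 386 390 394 398 402 406 410 414 418 422 426 430 434 438 442 446 450 454 458 462
240  82  55  74 113 106  81  92 113 119 121 124 124  38  91 129 108 130 128 130 129 130 130 130 130 130 123 128  97  47  50
242  83  72  90 104 117 113 119 122 121 119 126 126  35  98 130 116 130 127 129 130 129 129 130 128 128 119 126  87  37  50
244  88 114 120 125 126 121 120 121 122 123 131 135  70  94 123 114 127 123 123 120 112  97 100  97  95  84  96  73  39  46
246 100 127 130 128 129 126 128 131 132 136 143 136 106  79  86  99 112 113 111  95  63  47  65  64  50  43  47  75  48  39
248 113 126 134 133 154 151 152 153 148 149 162 144  99  79  75  94 109 109 110  83  67  68  77  76  52  44  47  77  65  38
250 119 121 131 118 156 154 152 150 147 145 152 146 103  88  79  91 110 110 109  85  79  81  80  77  76  79  89  85  75  47
252 122 120 122 101 139 136 134 130 128 133 129 130 108  99  83  93 110 110 109  86  81  82  81  82  87  95 112  89  79  65
254 121 120 119  90 119 115 115 112 113 114 112 114 105 103  91  99 109 109 108  82  81  80  91  89  82  81  93 
[... 546 characters left out ...]
1 126 123  68  40  44  51  73  81 110  97  32  27  23  32  36  38  46  60  47  51  85
266 135 140 144 140 137 126 135 144 133 130 122  64  42  49  68  85  64  96 121  69  29  22  25  35  46 105 101  45  50  65
268 134 140 145 141 127  99 143 156 123 138 128  60  47  46  65  68  48  89 119 110  46  23  23  30  61 186 175  58  48  52
270 141 144 147 127 107  95 132 150 111 131 131  61  49  46  49  49  60  84 103 122  93  28  23  26  62 170 200 115  47  51
272 146 149 147 122 106 103 106 125 113 116 123  66  49  46  47  63  86  72  85 124 122  65  24  22  62 120 202 173  61  50
28.6 [ 0.66148835 -0.18498666  0.09456641] [ 0.00849292  0.02298533 -0.00027893] [ 0.87450655  0.08405815 -4.05098724]
```

Run:
```python
from h import *
c=r.camera("side");t=shot("top","t18.png");o=r.observe();M=R.from_quat(o["eef_rot"]).as_matrix();g=o["eef_pos"]+[0,0,.0395]
n=M[:,1]
for u,v in((464.7,304),(468.7,312),(472.8,320),(477.5,332.5)):
    q,d=ray(c,u,v);p=q+d*(n@(g-q))/(n@d);print((u,v),"along",((p-g)@M[:,0]).round(4),"dz",(p-g)[2].round(4))
b=cv2.GaussianBlur(t["img"],(3,3),0).astype(int)
P=[proj(t,g+s*M[:,0]) for s in(-.07,0,.07)];print(np.round(P,1),o["clock"])
u0,v0=P[0].round().astype(int);print("    ",*range(u0-20,u0+26,2))
for v in range(v0-16,v0+18,2):print(v,' '.join("%3d"%(b[v,u].sum()//3) for u in range(u0-20,u0+26,2)))
```

```text
(464.7, 304) along -0.0254 dz -0.0049
(468.7, 312) along -0.0418 dz -0.0064
(472.8, 320) along -0.058 dz -0.0076
(477.5, 332.5) along -0.0773 dz -0.0129
[[533.6 179.8]
 [492.5 169.3]
 [451.6 158.7]] 28.7
     514 516 518 520 522 524 526 528 530 532 534 536 538 540 542 544 546 548 550 552 554 556 558
164 113 117 130 143 161 177 180 163 122  85  80  78  77  76  82  90  89  86  84  80  76  76  79
166  94  95  97  99 105 118 139 144 115  94  88  84  82  82  86  92  91  89  89  88  88  92  96
168  97  98  99  98  95  93  96 105 104 104 104  99  95  92  91  96 101 105 111 114 114 105  95
170  99 102 103 101  96  93  89  85  83  86  93  99 103 103 105 118 133 132 130 121 106  90  83
172 104 112 118 116 108  99  91  84  75  69  70  73  79  87  98 111 130 134 112  92  88  83  83
174 116 123 130 135 133 123 108  94  77  66  72  86 107 132 151 165 176 182 152  98  87  84  86
176 120 123 133 142 148 145 137 125 106  99 130 160 174 183 186 195 219 223 175  98  88  86  88
178 120 122 133 147 156 156 152 146 138 140 170 186 187 187 188 204 244 249 185  96  89  88  90
180 121 123 135 151 163 165 161 156 152 152 173 186 187 187 187 205 246 248 165  89  89  89  91
182 121 125 141 156 168 171 168 164 160 156 167 184 186 187 187 208 246 237 140  88  89  90  93
184 121 126 146 163 175 175 173 170 166 162 165 183 186 186 189 221 249 220 113  89  91  92  93
186 122 128 148 168 180 181 178 175 173 168 165 178 183 185 188 224 247 193 102  91  92  94  95
188 123 132 154 174 185 185 182 180 177 171 151 148 158 169 177 193 197 141  97  94  93  95  96
190 123 133 157 180 189 188 186 184 181 171 134 115 116 124 133 130 116 102  98  97  96  96  97
192 122 136 165 187 193 191 189 187 184 170 130 110 100 100 104 103 101 101 100 100  99  99  99
194 125 151 177 193 195 194 192 190 187 170 134 115 101  99 101 103 103 102 102 101 102 102 102
196 133 163 186 198 198 196 194 193 189 172 168 161 142 120 113 107 103 102 100 100 103 104 105
```

Run:
```python
from h import *
c=r.camera("side");o=r.observe();M=R.from_quat(o["eef_rot"]).as_matrix()
def tilt(k,img,pts,M):
    p=np.array(pts,float);x,y,x0,y0=cv2.fitLine(p.astype(np.float32),cv2.DIST_HUBER,0,.01,.01).ravel()
    _,a=ray(k,x0-15*x,y0-15*y);_,b=ray(k,x0+15*x,y0+15*y);n=np.cross(a,b)
    return np.degrees(np.arctan2(-(n@M[:,0]),n[2])) , x/y
def edge(img,rows,lo,hi,sgn):
    g=cv2.GaussianBlur(img,(5,5),0).astype(float).sum(2);P=[]
    for v in rows:
        d=sgn*np.diff(g[v,lo(v):hi(v)]);d[d<0]=0;i=d.argmax();s=slice(max(0,i-2),i+3);P.append((lo(v)+.5+(np.arange(len(d))[s]*d[s]).sum()/d[s].sum(),v))
    return P
im=cv2.imread("pics/s17.png")
L=edge(im,range(304,328),lambda v:int(455+(v-304)*.5)-7,lambda v:int(455+(v-304)*.5)+6,-1)
Rr=edge(im,range(302,320),lambda v:int(474+(v-304)*.53)-6,lambda v:int(474+(v-304)*.53)+7,-1)
for n,e in(("L",L),("R",Rr)):
    t=tilt(c,im,e,M);t=((t[0]+90)%180)-90,t[1];print(n,"tilt of +toolx above level:",t,[round(x,1) for x,_ in e[::4]])
for s in (-5,0,5,10):  # predicted slopes of the axis for check
    ax=M[:,0]*np.cos(np.radians(s))+np.array([0,0,np.sin(np.radians(s))]);g=o["eef_pos"]+[0,0,.0395]
    a,b=proj(c,g-.02*ax),proj(c,g-.06*ax);print(s,((b-a)[0]/(b-a)[1]).round(3))
```

```text
L tilt of +toolx above level: (np.float64(4.910637920922028), np.float32(0.47878695)) [np.float64(453.3), np.float64(456.1), np.float64(458.1), np.float64(459.7), np.float64(461.5), np.float64(463.4)]
R tilt of +toolx above level: (np.float64(3.5098697369292893), np.float32(0.55031806)) [np.float64(472.6), np.float64(474.7), np.float64(477.3), np.float64(479.3), np.float64(481.5)]
-5 0.72
0 0.598
5 0.506
10 0.434
```

```bash
python3 -m creep '[{"jaw":15,"dx":0.05,"dy":0,"dz":0,"spin":0},{"jaw":15,"dx":0.05,"dy":0,"dz":0,"spin":0},{"jaw":15,"dx":0,"dy":0,"dz":0,"spin":0},{"jaw":15,"dx":0,"dy":0,"dz":0,"spin":0},{"jaw":15,"dx":0,"dy":0,"dz":0,"spin":0},{"jaw":15,"dx":0,"dy":0,"dz":0,"spin":0}]' 60
python3 - <<'E'
from h import *
c=shot("side","s19.png");o=r.observe();M=R.from_quat(o["eef_rot"]).as_matrix()
b=cv2.GaussianBlur(cv2.imread("pics/s19.png"),(3,3),0).astype(int)
for v in(304,312,320,328,334,338):print(v,' '.join("%3d"%(b[v,u].sum()//3) for u in range(446,492,2)))
print(o["clock"],o["eef_pos"],o["dq"].round(4),o["width"],o["contact_force"])
# drill and block unmoved
a=cv2.imread("pics/side0.png").astype(int);b=cv2.imread("pics/s19.png").astype(int)
print("drill diff",np.abs(a-b).sum(2)[170:195,240:266].mean(),"block near-end diff",np.abs(a-b).sum(2)[362:382,442:470].mean(),"bench noise",np.abs(a-b).sum(2)[400:430,380:420].mean())
g=cv2.cvtColor(b.astype(np.uint8),cv2.COLOR_BGR2GRAY);h=cv2.cvtColor(a.astype(np.uint8),cv2.COLOR_BGR2GRAY)
m=cv2.matchTemplate(g[345:400,420:490],h[354:386,440:472],cv2.TM_CCOEFF_NORMED);print("block match offset",np.subtract(cv2.minMaxLoc(m)[3],(20,9)),m.max())
E
```

```text
clock: 29.35
eef_pos: [0.6623, -0.1817, 0.0952]
eef_rot: [0.79, 0.613, 0.0, -0.0]
contact_force: [0.5, -0.4, -4.7]
width: 0.23
304 123 124 122 109  76  60  64  71  79  84  87  84  79  75  63  43  37  35  36  38  39  39  40
312 122 124 123 123 123 121 104  68  66  75  79  85  90  93  95  90  76  51  40  39  39  40  40
320 138 137 137 136 135 133 133 130 101  65  70  78  83  88  95  98  96  94  78  52  44  46  42
328 123 122 122 124 127 126 127 126 125 120  94  73  82  85  85  84  81  82  80  81 105  96  55
334 127 124 120 120 121 121 124 126 126 128 126 117  93  83  79  78  79  82  77  56  40  38  38
338 144 137 137 140 140 126 117 117 116 117 121 126 126 125 123 124 126 128 119  94  64  43  38
29.4 [ 0.66234984 -0.18176571  0.09525123] [-0.0023 -0.0014  0.0012  0.0014  0.0012 -0.0014] 0.23090422639727953 [-0.22468048 -0.51165508 -3.50952463]
drill diff 9.18 block near-end diff 23.635714285714286 bench noise 9.45
block match offset [0 0] 0.8564496
```

```bash
python3 -c "
from workcell import r
print(r.job_done())"
```

```text
the job is handed in; nothing more can be done
None
```

I handed the job in at about 29.4 s with the shank held over the slotted block, in line with the slot, but not perfectly level. My last measurement puts it about 4° out, with the plain end low; the estimate is good to 1–2°.

**How it went:**
- I drew the shank out along its slant. The tool can only turn about its own vertical axis, so I levelled the shank by pressing its foot on the bench.
- At that point it slipped out of the jaws and fell on the bench, ending partly on the vise.
- One regrip closed on nothing. The images showed the real fingertips about 30 mm above the reported TCP, and I allowed for that from then on.
- On a later lift the tang caught on something at the toolbox side (about 10 N sideways) and the shank tipped. I moved to clearer bench, laid it flat again, gripped it at the middle with about 58 N and lifted it.

**Last checks:**

| Check | Result |
|---|---|
| Middle of shank | About (0.662, −0.184, 0.135), against a block centre measured at (0.662, −0.184) |
| Height | About 105 mm above the top of the block |
| Direction | 75.3° at the last yaw reading, against 75.6° for the slot |
| Steadiness | Arm still, about 4 N carried, grip 60 N |
| Drill | No change seen in the side view |
| Block | No shift found, though shadow lowered the match to 0.86 |

**Checks that disagreed or fell short:**
- **Level:** the shank measured within about 2° of level just after the lift, so it may have sagged while being carried. One rough reading of its end face suggested a larger tilt, up to 10–15°, but the two edge fits gave 3.5° and 4.9°. I did not re-level it because time was short.
- **Final view:** the arm blocked the top camera at the end, so the last position check comes from the side camera and the arm's own readings only.

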